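# Store two ballasted probe housings weighted end down

## Robot

A 6-joint arm with a two-finger parallel gripper is mounted at the origin on a cart in front of the work surface, level with it; the furniture and walls round the work are solid. World frame = base frame: x ahead of the robot, y to its left, z up, the work surface at z = 0. Lengths are in m, angles in degrees, forces in N, time in s.
With the tool pointing down it reaches from about 0.35 to 0.85 m from the base axis. Payload 8.1 kg.
Tool frame: the origin (TCP) lies on the centre line of the jaws, within the pads' length; the fingertips stand 25 mm ahead of it and the grasp point (between the pads) lies 6 mm ahead of it; z points along the fingers, y is the line along which they close (so a half turn about z gives the same grasp; the last joint's range is limited). The gripper opens to 93 mm and grips with 3 to 60 N. Pads are 15 mm wide; open, the fingers measure 128 mm over their backs; the gripper's body (75 mm by 188 mm) begins 65 mm behind the grasp point.
Start: joints at [-70.268, 7.471, 85.268, -0, 87.261, -4.893], TCP at [0.25, -0.545, 0.208] pointing down, gripper open.
Joint ranges: [-169.43, 169.43], [-51.17, 129.36], [1.28, 143.12], [-76.62, 256.62], [0, 156.53], [-152.29, 152.29]. Speed limits (degrees/s): [136.94, 136.94, 159.86, 180, 180, 180].

## Interface

Orientations are given as a 3x3 rotation matrix whose columns are the frame's x, y, z axes.
In Python, from workcell import monitor, vision, order gives the robot as it stands. The module is installed in compiled form; this text tells all that it offers.
- The arm moves only by the tool apply_moves, never from a script. Its arguments are lists of equal length, an entry for each row: "offset": the shift along the tool's x, y, z in mm, a list of three; "twist": the turn, a rotation vector about the tool's x, y, z in rad, a list of three; "fingers": the opening, from -1 (shut) to 1 (fully open), so that 0 is half open. In form: {"offset": [[x, y, z], ...], "twist": [[ax, ay, az], ...], "fingers": [fingers, ...]}. A call has 1 to 10 rows; each row shifts and turns the commanded pose from where the row before left it, along the tool's axes as they then stand; what a row does not reach is not made up. A row lasts 1/12 s, in which the tool goes at most 41.7 mm and 7.16 degrees, less where a joint would pass 70% of its speed; a pose out of reach is approached as far as the arm can. A call is refused whole if a number of a shift passes 41.7 or a number of a turn 0.125, either way. A call with a gripper value outside its range is refused whole. The fingers move at their own pace and stop on an object; "newtons" is the grip in N (left out, the last holds). Time passes only in rows, so rows that do not move let the fingers close. It gives the time, the measured TCP pose, the force, the opening and the grip force at its end, in the units of the state.
- monitor.sense(): the state, without advancing time (a new reading comes with each control period).
- vision.grab_frame(name): name is "scene" or "top" or "wrist"; returns a dict with "img" (384x512x3 uint8, red, green, blue), "intrinsics" (3x3 intrinsics, pixels), "k1" (the pictures are not rectified: a ray, as slopes to the right and down, at radius r is drawn at 1 + k1 r^2 times it, then the intrinsics apply), "rvec" (rotation vector, rad) and "tvec" (3), from world to camera coordinates, as OpenCV has them. Camera axes: x right, y down, z forward; pixel columns grow to the right and rows downward; lengths in m; the calibration is good to about 2 mm. A picture is of the moment at which its call begins. There is no depth.
- order.sign_off(): hands the job in; it is judged then, once.
The state is a dict: "time": time; "q": joint angles; "qd": joint speeds; "joint_torque": joint torques, N m; "position": TCP position; "orientation": TCP orientation; "contact_force": force on the tool from outside, world axes, zero at the start; "moment": the same for the moment, N m; "gripper_width": finger opening in m; "grasp_force": force on a finger pad.
Only numpy, scipy, OpenCV 4.12 (cv2) and the standard library are available. Lean on these libraries where they do the work, as an engineer would, in place of code of your own. Each camera call takes 0.05 s, during which the arm holds its last target. There are 200 camera calls.

## Task

The two closed probe housings lying on the desk, a thick one and a slim one, each have a weight hidden in one end. Take the thick one first: lift it well clear of the desk at mid-length to feel which end is heavy, lay it back on the desk and let go, then take it near its light end and lay it in a free bay of the sloping grey rack, heavy end down by the stop at the foot of the slope; when it is stored, do the same with the slim one in the other bay. Leave the timer, the lidded cup and the roll of tape where they are.

Things in the scene. Friction and masses are not known exactly. Their poses are not given: they have to be found in the camera images.
- thick_housing_mid (a point): middle of the thick housing: closed square aluminium bar 190 mm long, 36 x 36 mm, 550 g, an 18 mm black cap at each end, lying roughly along y. x runs along its length. The ends look alike; a weight fixed in one end, either one from run to run (the axes do not tell), puts the centre of mass 34 mm from the middle. Held level at the middle it turns the grip towards that end with 0.18 N m.
- thick_housing: the same thick housing; this origin is the middle of its underside, 18 mm below its middle, same axes
- slim_housing_mid (a point): middle of the slim housing: closed square aluminium bar 190 mm long, 26 x 26 mm, 450 g, an 18 mm black cap at each end, lying roughly along y. x runs along its length. The ends look alike; a weight fixed in one end, either one from run to run (the axes do not tell), puts the centre of mass 34 mm from the middle. Held level at the middle it turns the grip towards that end with 0.15 N m.
- slim_housing: the same slim housing; this origin is the middle of its underside, 13 mm below its middle, same axes
- rack: fixed grey rack 180 x 180 mm, 130 high; origin on the desk under its middle; x to its high end, away from the robot. Two open-topped bays 110 mm apart rise at 27 deg (0.47 rad) towards +x, each 46 mm wide between side walls 26 mm high that end 143 mm up from the stop: a housing at the stop leaves its upper 47 mm free to be held, nothing beside or under that
- left_bay (a point): foot of the left bay, mid-width, where bed meets stop (plate 20 mm high): 80 mm before the rack's origin, 55 mm left of it, 40 mm up. x points up the slope along the bay, y left, z square to the bed. A stored housing's middle is at x = 95 mm, y = 0, z = half its thickness. It does not slide on the rubber rests and may lie up to 20 mm from the stop
- right_bay (a point): the same for the right bay, 55 mm right of the rack's origin
- low_rest: round rubber bar, 10 mm thick, across both bays 25 mm up the slope from the stop; its top is the bed on which the housings lie; origin at mid-width
- high_rest: the same bar 140 mm up the slope; a housing stored heavy end down loads it only lightly (1 to 2.4 N), one stored wrong way round heavily (over 3.4 N)
- timer: bystander: bench timer 34 x 68 x 63 mm, origin under its middle
- cup: bystander: lidded specimen cup, 61 mm across, 62 mm high, origin under its middle
- tape: bystander: roll of tape lying flat, 96 mm across, 25 mm high, origin under its middle

How it is judged:
By the outcome, as a careful person would: the job done as asked, in the order asked, and still so for the second after the job is handed in, with the robot touching nothing.
It also fails if it takes over 72 s, if anything falls off the work surface, if the arm or the gripper's body presses on something with over 40 N, if the wrist force passes 120 N, or if a joint passes its speed limit or range.

## Working session

There is one attempt and no reset: what is moved stays moved. The work goes in short steps, Python scripts to look and compute and a tool call to move; the robot and the scene stay as the last step left them, time stands still between calls to the robot, and variables do not carry over. Pictures are saved under pics/ and viewed, at most 10 in all, crops included, and the job is handed in when it is done.

Besides the shell and the picture viewer there is one more tool, called after "Emit:" by a JSON object that holds its "name" and its "arguments". apply_moves: Moves the arm, as the interface text tells. Its arguments: {"type":"object","properties":{"offset":{"type":"array"},"twist":{"type":"array"},"fingers":{"type":"array"},"newtons":{"type":"number"}},"required":["offset","twist","fingers"]}

```bash
mkdir -p pics; python3 - <<'E'
from workcell import monitor, vision
import cv2,numpy as np
s=monitor.sense()
for k in s: print(k,np.round(s[k],3).tolist())
for n in ("scene","top"):
    f=vision.grab_frame(n)
    cv2.imwrite(f"pics/{n}0.png",cv2.resize(f["img"][:,:,::-1],(800,600),interpolation=cv2.INTER_CUBIC))
    print(n,f["intrinsics"],f["k1"],f["rvec"],f["tvec"])
E
```

```text
time 0.0
q [-70.27, 7.515, 85.328, 0.002, 87.259, -4.894]
qd [0.006, -0.032, 0.023, -0.083, -0.057, -0.015]
joint_torque [-0.001, -55.985, -49.176, 0.077, 0.035, -0.0]
position [0.25, -0.545, 0.207]
orientation [[0.909, 0.417, -0.001], [0.417, -0.909, 0.002], [0.0, -0.002, -1.0]]
contact_force [0.772, -0.025, -0.549]
moment [-0.031, 0.03, 0.049]
grasp_force 0.0
gripper_width 0.093
scene [[481.42744111   0.         264.92454157]
 [  0.         481.42744111 193.12779323]
 [  0.           0.           1.        ]] -0.07148691247279863 [ 0.88016673 -2.44680885  1.15084719] [0.46266806 0.28980353 1.01422333]
top [[352.1601808    0.         257.62317348]
 [  0.         352.1601808  187.02506506]
 [  0.           0.           1.        ]] -0.038442563451933295 [ 2.15018514 -2.07464622  0.20421425] [-0.00592411  0.60477925  0.90639552]
```

View pics/scene0.png

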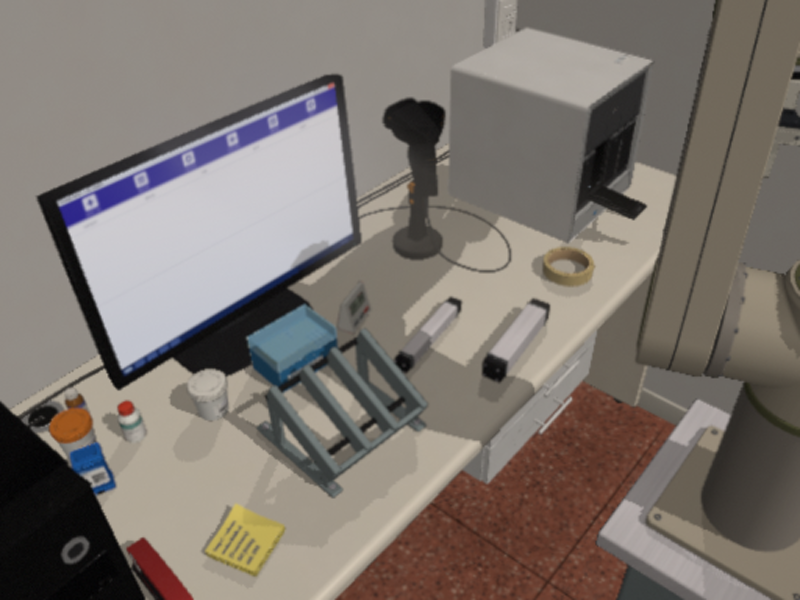

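View pics/top0.png

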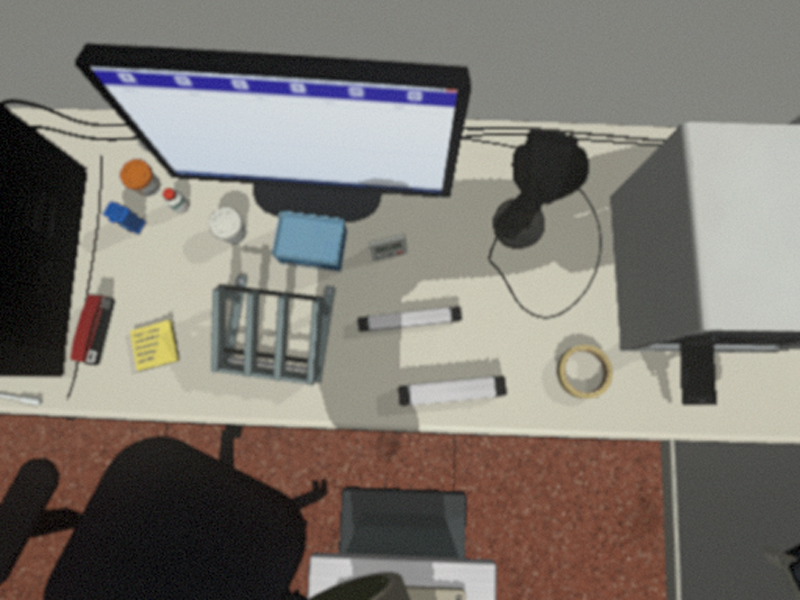

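```bash
cat > h.py <<'E'
from workcell import monitor, vision
import cv2,numpy as np
def grab(n):
    f=vision.grab_frame(n); f["R"]=cv2.Rodrigues(np.array(f["rvec"],float))[0]; f["t"]=np.array(f["tvec"],float).ravel(); return f
def ray(f,uv):
    K=f["intrinsics"]; d=(np.array(uv,float)-[K[0][2],K[1][2]])/K[0][0]; s=d.copy()
    for _ in range(20): s=d/(1+f["k1"]*(s@s))
    v=f["R"].T@np.array([s[0],s[1],1]); return -f["R"].T@f["t"], v/np.linalg.norm(v)
def proj(f,P):
    c=f["R"]@np.array(P,float)+f["t"]; s=c[:2]/c[2]; s=s*(1+f["k1"]*(s@s)); K=f["intrinsics"]
    return s*K[0][0]+[K[0][2],K[1][2]]
def tri(obs):
    A=np.zeros((3,3));b=np.zeros(3);L=[]
    for f,uv in obs:
        c,v=ray(f,uv);M=np.eye(3)-np.outer(v,v);A+=M;b+=M@c;L.append((c,v))
    P=np.linalg.solve(A,b); return P,max(np.linalg.norm((np.eye(3)-np.outer(v,v))@(P-c)) for c,v in L)
def onz(f,uv,z):
    c,v=ray(f,uv); return c+v*(z-c[2])/v[2]
def crop(f,x,y,w,h,s): return cv2.resize(f["img"][y:y+h,x:x+w,::-1],None,fx=s,fy=s,interpolation=cv2.INTER_CUBIC)
E
python3 - <<'E'
from h import *
o=np.zeros((600,800,3),np.uint8)
def put(c,x,y): o[y:y+c.shape[0],x:x+c.shape[1]]=c
s=grab("scene");t=grab("top")
put(crop(s,250,185,100,60,4),0,0); put(crop(t,225,190,100,75,4)[:300],400,0)
put(crop(s,165,205,115,115,3),0,245); put(crop(t,130,175,95,75,4),400,300)
cv2.imwrite("pics/c1.png",o)
E
```

```text
(no output)
```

View pics/c1.png

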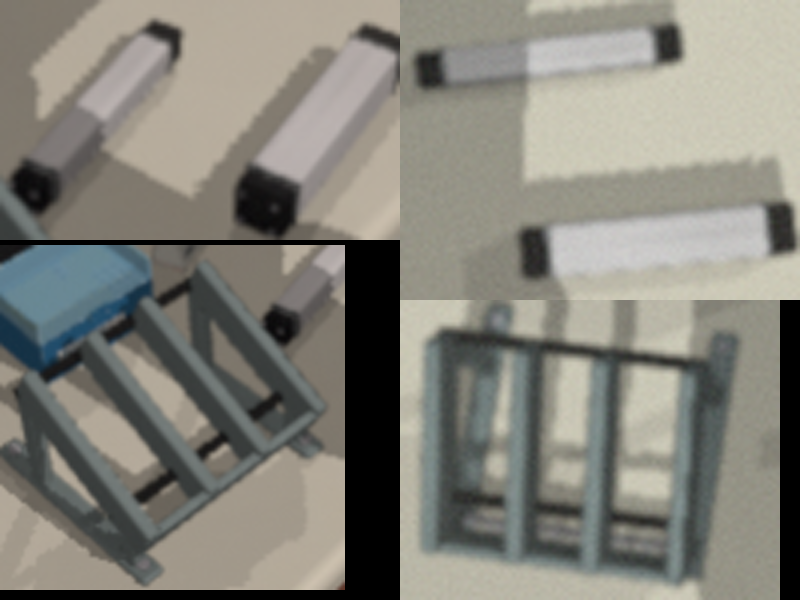

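```bash
cat > fit.py <<'E'
from h import *
from scipy.optimize import least_squares
s=grab("scene");t=grab("top")
def sp(p,x0,y0,X0,Y0,k): return np.array([x0+(p[0]-X0+.5)/k-.5,y0+(p[1]-Y0+.5)/k-.5])
sb=lambda p:sp(p,250,185,0,0,4); tb=lambda p:sp(p,225,190,400,0,4)
sr=lambda p:sp(p,165,205,0,245,3); tr=lambda p:sp(p,130,175,400,300,4)
def show(nm,S,T,fs,ft):
    P=[]
    for a,b in zip(S,T):
        p,e=tri([(s,fs(a)),(t,ft(b))]);P.append(p);print(nm,np.round(p*1e3,1),round(e*1e3,1))
    return np.array(P)
# corners: near +x, near -x, far +x, far -x
for nm,S,T in (("thick",[(250,167),(300,180),(360,38),(392,52)],[(549,228),(553,277),(767,207),(771,253)]),
  ("slim",[(33,155),(57,173),(150,35),(171,53)],[(443,52),(445,83),(652,28),(656,65)])):
    P=show(nm,S,T,sb,tb); d=P[0]+P[1]-P[2]-P[3]; print(nm,"mid",P.mean(0)*1e3,"yaw",np.degrees(np.arctan2(d[1],d[0])),"len",np.linalg.norm(d)/2)
S=[(35,380),(97,342),(150,303),(203,268),(150,540),(210,492),(265,450),(320,408)]
T=[(437,338),(528,345),(605,352),(688,362),(430,552),(513,560),(590,568),(677,580)]
P=show("rack",S,T,sr,tr)
c,n=np.cos(.47),np.sin(.47)
def model(p):
    x,y,a,z,low,up=p; o=[]
    for u in (up,low):
        for w in (84,26,-26,-84):
            X=-80+u*c-26*n; Z=40+u*n+26*c
            o.append([x+(X*np.cos(a)-w*np.sin(a))/1e3,y+(X*np.sin(a)+w*np.cos(a))/1e3,z+Z/1e3])
    return np.array(o)
def res(p):
    return np.concatenate([np.r_[proj(s,m)-sr(a),proj(t,m)-tr(b)] for m,a,b in zip(model(p),S,T)])
x0=np.r_[P[:,:2].mean(0),0,0,0,143]
r=least_squares(res,x0,x_scale=[.1,.1,.1,.1,10,10]); print(np.round(r.x,4),np.sqrt(np.mean(r.fun**2)))
E
python3 fit.py
```

```text
thick [445.5  -0.9  33.7] 1.4
thick [411.9  -5.2  39.8] 0.4
thick [ 463.  -150.8   34.6] 0.8
thick [ 434.6 -151.8   36.3] 2.2
thick mid [438.77417628 -77.1824356   36.11424917] yaw 97.71871287851016 len 0.1496371895391192
slim [562.9  76.3  31. ] 1.0
slim [542.7  74.9  26. ] 0.2
slim [584.7 -71.3  25.1] 2.7
slim [562.8 -73.1  18.5] 1.2
slim mid [563.26621083   1.69936447  25.15289096] yaw 98.06695271348148 len 0.14940476105157674
rack [587.2 322.1 117.2] 3.3
rack [585.1 263.2 112.3] 3.8
rack [580.8 211.  117.2] 4.4
rack [575.9 156.6 118.2] 4.4
rack [456.1 337.6  53.3] 1.5
rack [452.5 279.9  54.5] 1.0
rack [448.1 226.2  56.3] 0.3
rack [442.8 167.4  56.2] 0.2
[-1.0235000e+00  3.8490000e-01 -9.0400000e-02 -8.0950000e-01
  1.7634992e+03  1.9094539e+03] 1.1384109048923476
```

```bash
sed -i 's/^def res(p):/def res(q):\n    p=np.r_[q[:3],0,q[3:]]/; s/x0=np.r_.*/x0=np.r_[P[:,:2].mean(0),0,0,143]/; s/x_scale=.*\])/x_scale=[.1,.1,.1,10,10])/' fit.py; python3 fit.py | tail -1
cat > plan.py <<'E'
from h import *
from scipy.spatial.transform import Rotation as Ro
from scipy.linalg import logm,expm
def Rz(yaw,tilt=0):
    """tool pose: tool x at heading yaw(deg), pointing down; tilt (deg) raises tool x above level"""
    a=np.radians(yaw);b=np.radians(tilt)
    x=np.array([np.cos(a)*np.cos(b),np.sin(a)*np.cos(b),np.sin(b)]); y=np.array([np.sin(a),-np.cos(a),0]); return np.c_[x,y,np.cross(x,y)]
def plan(pos,R,n=None):
    """identical rows (screw) from the measured pose to TCP pos (m), R"""
    s=monitor.sense(); R0=np.array(s["orientation"]); T=np.eye(4); T[:3,:3]=Ro.from_matrix(R0.T@R).as_matrix(); T[:3,3]=R0.T@(np.array(pos)-s["position"])
    w=np.linalg.norm(Ro.from_matrix(T[:3,:3]).as_rotvec())
    L=np.real(logm(T)) if w>1e-3 else None
    if n is None: n=int(np.ceil(max(np.linalg.norm(T[:3,3])/.038,w/.118,1)))
    while True:
        S=np.real(expm(L/n)) if L is not None else np.r_[np.c_[np.eye(3),T[:3,3]/n],[[0,0,0,1]]]
        if np.linalg.norm(S[:3,3])<.041: break
        n+=1
    print("rows",n,"offset",np.round(S[:3,3]*1e3,1).tolist(),"twist",np.round(Ro.from_matrix(S[:3,:3]).as_rotvec(),4).tolist())
E
python3 - <<'E'
from plan import *
plan([.439,-.077,.16],Rz(97.8))
E
```

```text
[ 5.636000e-01  2.410000e-01 -9.040000e-02 -2.398160e+01  1.219731e+02] 1.1384109048923652
rows 14 offset [38.1, -6.3, 3.4] twist [-0.0, -0.0, -0.0912]
```

Emit:
{"name": "apply_moves", "arguments": {"offset": [[38.1, -6.3, 3.4], [38.1, -6.3, 3.4], [38.1, -6.3, 3.4], [38.1, -6.3, 3.4], [38.1, -6.3, 3.4], [38.1, -6.3, 3.4], [38.1, -6.3, 3.4]], "twist": [[0, 0, -0.0912], [0, 0, -0.0912], [0, 0, -0.0912], [0, 0, -0.0912], [0, 0, -0.0912], [0, 0, -0.0912], [0, 0, -0.0912]], "fingers": [1, 1, 1, 1, 1, 1, 1]}}

```text
time: 0.98
position: [0.4231, -0.3412, 0.184]
orientation: [[0.478, 0.879, 0.0], [0.879, -0.478, -0.0], [-0.0, 0.0, -1.0]]
contact_force: [0.5, 1.0, -0.4]
gripper_width: 0.0929
grasp_force: 0.0
```

Emit:
{"name": "apply_moves", "arguments": {"offset": [[38.1, -6.3, 3.4], [38.1, -6.3, 3.4], [38.1, -6.3, 3.4], [38.1, -6.3, 3.4], [38.1, -6.3, 3.4], [38.1, -6.3, 3.4], [38.1, -6.3, 3.4], [0, 0, 0]], "twist": [[0, 0, -0.0912], [0, 0, -0.0912], [0, 0, -0.0912], [0, 0, -0.0912], [0, 0, -0.0912], [0, 0, -0.0912], [0, 0, -0.0912], [0, 0, 0]], "fingers": [1, 1, 1, 1, 1, 1, 1, 1]}}

```text
time: 1.65
position: [0.4378, -0.0717, 0.1595]
orientation: [[-0.146, 0.989, -0.001], [0.989, 0.146, 0.003], [0.003, -0.001, -1.0]]
contact_force: [-0.6, -0.2, -0.5]
gripper_width: 0.0928
grasp_force: 0.0
```

```bash
python3 - <<'E'
from h import *
f=grab("wrist"); s=monitor.sense(); print(np.round(s["position"],4),np.round(s["q"],1), "cam",np.round(-f["R"].T@f["t"],3), "zdir",np.round(f["R"][2],3), np.round(f["R"][0],3),f["k1"],f["intrinsics"][0])
cv2.imwrite("pics/w1.png",f["img"][:,:,::-1])
np.savez("w1.npz",**{k:f[k] for k in ("img","intrinsics","k1","R","t")})
E
```

```text
[ 0.4387 -0.0744  0.16  ] [-16.3 -15.8 112.4   0.   83.4 -24.4] cam [ 0.428 -0.002  0.336] zdir [ 0.035 -0.251 -0.967] [ 0.989  0.145 -0.002] -0.0039781066935287756 [276.80518524   0.         255.95761882]
```

View pics/w1.png

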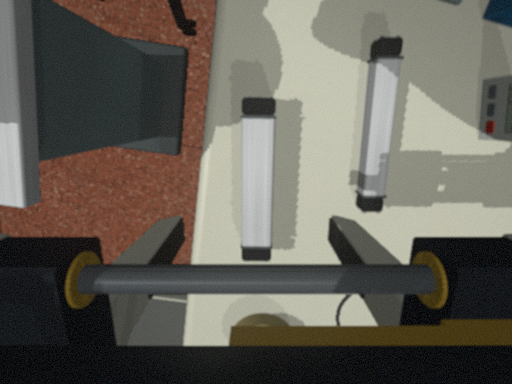

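```bash
python3 - <<'E'
from h import *
f=dict(np.load("w1.npz"))
for nm,z,A,B in (("thick",.036,(259,114.5),(257,247.5)),("slim",.026,(388.5,56.5),(374,194))):
    a=onz(f,A,z);b=onz(f,B,z);d=a-b
    print(nm,np.round((a+b)/2*1e3,1),"yaw",np.degrees(np.arctan2(d[1],d[0])),"len",np.linalg.norm(d))
    for p in (A,B): pass
E
```

```text
thick [440.5 -75.4  36. ] yaw 97.60387409599255 len 0.15271142464191895
slim [565.2   4.1  26. ] yaw 98.66268550645424 len 0.14736934173186458
```

Emit:
{"name": "apply_moves", "arguments": {"offset": [[-1.8, 1, 33], [0, 0, 33], [0, 0, 33], [0, 0, 33], [0, 0, 0], [0, 0, 0], [0, 0, 0], [0, 0, 0], [0, 0, 0], [0, 0, 0]], "twist": [[0, 0, 0], [0, 0, 0], [0, 0, 0], [0, 0, 0], [0, 0, 0], [0, 0, 0], [0, 0, 0], [0, 0, 0], [0, 0, 0], [0, 0, 0]], "fingers": [1, 1, 1, 1, 1, -1, -1, -1, -1, -1], "newtons": 60}}

```text
time: 2.53
position: [0.4421, -0.0796, 0.0302]
orientation: [[-0.135, 0.991, 0.003], [0.991, 0.135, -0.001], [-0.001, 0.003, -1.0]]
contact_force: [-1.1, 0.3, -0.0]
gripper_width: 0.0645
grasp_force: 0.0
```

```bash
python3 - <<'E'
from h import *
s=monitor.sense()
for k in ("time","position","contact_force","moment","gripper_width","grasp_force"): print(k,np.round(s[k],4))
E
```

```text
time 2.5333
position [ 0.4421 -0.0796  0.0302]
contact_force [-1.0793  0.2503 -0.0357]
moment [-0.058  -0.0889 -0.0135]
gripper_width 0.0645
grasp_force 0.0
```

Emit:
{"name": "apply_moves", "arguments": {"offset": [[3.5, -1, 2], [0, 0, 0], [0, 0, 0], [0, 0, 0], [0, 0, 0], [0, 0, 0], [0, 0, 0], [0, 0, 0]], "twist": [[0, 0, 0], [0, 0, 0], [0, 0, 0], [0, 0, 0], [0, 0, 0], [0, 0, 0], [0, 0, 0], [0, 0, 0]], "fingers": [-1, -1, -1, -1, -1, -1, -1, -1]}}

```text
time: 3.2
position: [0.4391, -0.0757, 0.0263]
orientation: [[-0.135, 0.991, -0.0], [0.991, 0.135, 0.0], [0.0, -0.0, -1.0]]
contact_force: [0.7, 0.5, 0.3]
gripper_width: 0.0112
grasp_force: 0.0
```

Emit:
{"name": "apply_moves", "arguments": {"offset": [[0, 0, -5], [0, 0, -15], [0, 0, -20], [0, 0, -20], [0, 0, -20], [0, 0, -10], [0, 0, 0], [0, 0, 0], [0, 0, 0], [0, 0, 0]], "twist": [[0, 0, 0], [0, 0, 0], [0, 0, 0], [0, 0, 0], [0, 0, 0], [0, 0, 0], [0, 0, 0], [0, 0, 0], [0, 0, 0], [0, 0, 0]], "fingers": [-1, -1, -1, -1, -1, -1, -1, -1, -1, -1]}}

```text
time: 4.03
position: [0.4381, -0.0754, 0.1148]
orientation: [[-0.135, 0.991, -0.002], [0.991, 0.135, 0.001], [0.001, -0.002, -1.0]]
contact_force: [-0.5, -0.4, -0.2]
gripper_width: 0.0002
grasp_force: 0.0
```

```bash
python3 - <<'E'
from h import *
s=monitor.sense()
for k in ("time","position","contact_force","moment","gripper_width","grasp_force"): print(k,np.round(s[k],4))
c=[]
for n in ("scene","wrist"): c.append(grab(n)["img"][:,:,::-1])
cv2.imwrite("pics/l1.png",cv2.resize(np.hstack(c),(800,300)))
E
```

```text
time 4.0333
position [ 0.4381 -0.0754  0.1148]
contact_force [-0.5264 -0.4399 -0.2281]
moment [-0.0304 -0.0519  0.0247]
gripper_width 0.0002
grasp_force 0.0
```

View pics/l1.png

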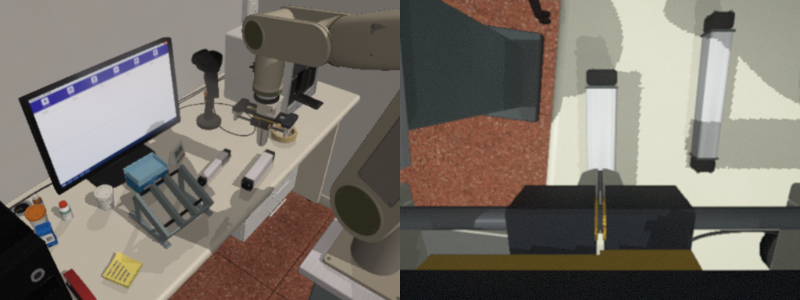

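```bash
python3 - <<'E'
from h import *
s=monitor.sense();p=np.array(s["position"]);R=np.array(s["orientation"])
for n in ("scene","wrist","top"):
    f=grab(n); print(n,[np.round(proj(f,q)).tolist() for q in (p,p+R[:,2]*.025,p-R[:,2]*.06,[.44,-.076,.036])])
    if n!="wrist":
        u=proj(f,p).astype(int); im=crop(f,u[0]-50,u[1]-37,100,75,4); cv2.imwrite(f"pics/x_{n}.png",im)
a=[cv2.imread(f"pics/x_{n}.png") for n in("scene","top")]; cv2.imwrite("pics/x2.png",np.hstack(a))
E
```

```text
scene [[334.0, 188.0], [333.0, 196.0], [336.0, 169.0], [331.0, 211.0]]
wrist [[256.0, 223.0], [256.0, 211.0], [255.0, 271.0], [258.0, 193.0]]
top [[292.0, 249.0], [291.0, 249.0], [294.0, 248.0], [289.0, 249.0]]
```

View pics/x2.png

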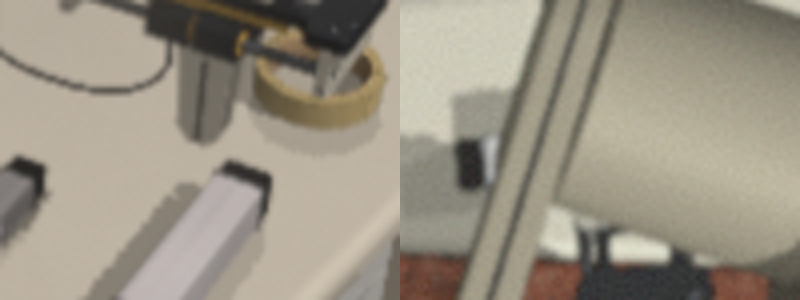

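```bash
python3 - <<'E'
from h import *
f1=dict(np.load("w1.npz")); f2=grab("wrist"); s=monitor.sense()
def edges(f,cols,r0,r1):
    g=cv2.GaussianBlur(f["img"],(3,3),0).mean(2); p=g[r0:r1,cols[0]:cols[1]].mean(1); return r0+np.argsort(-np.abs(np.diff(p)))[:6], np.round(p[::3])
def xe(f,rows,c0,c1):
    p=cv2.GaussianBlur(f["img"],(3,3),0).mean(2)[rows[0]:rows[1],c0:c1].mean(0); d=np.diff(p); return c0+np.argmax(d)+.5,c0+np.argmin(d)+.5
print(edges(f1,(250,265),85,125)[0],edges(f2,(248,262),70,130)[0])
print(xe(f1,(150,170),225,290),xe(f2,(140,160),225,295))
R=np.array(s["orientation"]);p1=np.array([.4387,-.0744,.16])
for sg in (-1,1): print(proj(f1,p1+R[:,1]*sg*.046+R[:,2]*.025))
# before/after in scene
o=cv2.resize(cv2.imread("pics/scene0.png"),(512,384),interpolation=cv2.INTER_AREA).astype(int); n=grab("scene")["img"][:,:,::-1].astype(int)
for nm,(x,y,w,h) in {"thick":(305,205,35,40),"slim":(250,185,45,50)}.items():
    a=o[y:y+h,x:x+w].mean(2).astype(np.float32);b=n[y:y+h,x:x+w].mean(2).astype(np.float32)
    print(nm,"shift",cv2.phaseCorrelate(a,b))
E
```

```text
[117 118  97 116  96 119] [112 113  87  88 111  86]
(np.float64(242.5), np.float64(272.5)) (np.float64(238.5), np.float64(274.5))
[196.75286292 214.04902043]
[316.05960127 215.17170288]
thick shift ((0.08977893514979485, -0.021532879434193575), 1.0074575119548375)
slim shift ((0.438517629828894, -0.06259881407548917), 0.6164258397420247)
```

```bash
python3 - <<'E'
from h import *
f1=dict(np.load("w1.npz")); f2=grab("wrist")
for a,b in (((257.5,97),(256.5,87.5)),((257.5,118),(256.5,113)),((242.5,160),(238.5,150))):
    print(np.round(tri([(f1,a),(f2,b)])[0]*1e3,1))
for f in (f1,f2): print(np.round(-f["R"].T@f["t"],4), np.round(f["R"][2],3),[np.round(proj(f,q),1).tolist() for q in ([.426,.0185,.036],[.428,.0,.036],[.453,-.17,.036])])
t=grab("top");print([proj(t,q)/.64 for q in ([.426,.0185,.036],[.453,-.17,.036])])
print(monitor.sense())
E
```

```text
[426.8  15.5  65.9]
[429.5  -3.3  56.5]
[429.8  -0.6 335.1]
[ 0.428  -0.0015  0.3363] [ 0.035 -0.251 -0.967] [[257.4, 95.7], [256.7, 114.4], [256.6, 261.9]]
[ 0.4296 -0.0049  0.2927] [ 0.034 -0.254 -0.967] [[255.8, 87.1], [255.2, 109.2], [257.1, 279.1]]
[array([397.27264136, 395.55179568]), array([505.65047142, 383.69265139])]
{'time': 4.4833, 'q': array([-1.63842849e+01, -1.36048211e+01,  1.15292079e+02,  1.83518389e-04,
        7.83197596e+01, -2.41647736e+01]), 'qd': array([ 0.01457164, -0.09786789, -0.06439108,  0.00067278,  0.07806946,
        0.05427232]), 'joint_torque': array([-1.14950501e-03, -3.50461221e+01, -4.72793162e+01,  6.39464962e-02,
        4.82649857e-02, -6.53914162e-05]), 'position': array([ 0.43905008, -0.07572019,  0.11626163]), 'orientation': array([[-1.35377533e-01,  9.90794080e-01, -1.16615522e-04],
       [ 9.90794086e-01,  1.35377538e-01,  3.75565037e-05],
       [ 5.29978838e-05, -1.10457663e-04, -9.99999992e-01]]), 'contact_force': array([ 0.2812973 , -0.04231335,  0.21313816]), 'moment': array([-0.03939643, -0.11120651, -0.00053923]), 'grasp_force': 0.0, 'gripper_width': 0.00045569232361200975}
```

Emit:
{"name": "apply_moves", "arguments": {"offset": [[0, 0, 0], [0, 0, 0], [0, 0, 0], [0, 0, 0], [0, 0, 0], [0, 0, 0], [0, 0, 0], [0, 0, 0], [0, 0, 0], [0, 0, 0]], "twist": [[0, 0, 0], [0, 0, 0], [0, 0, 0], [0, 0, 0], [0, 0, 0], [0, 0, 0], [0, 0, 0], [0, 0, 0], [0, 0, 0], [0, 0, 0]], "fingers": [1, 1, 1, 1, 1, 1, 1, 1, 1, 1]}}

```text
time: 5.32
position: [0.4391, -0.0757, 0.1163]
orientation: [[-0.135, 0.991, -0.0], [0.991, 0.135, 0.0], [0.0, -0.0, -1.0]]
contact_force: [0.4, -0.0, -0.2]
gripper_width: 0.0624
grasp_force: 0.0
```

Emit:
{"name": "apply_moves", "arguments": {"offset": [[0, 0, 30], [0, 0, 30], [0, 0, 20], [0, 0, 8], [0, 0, 0], [0, 0, 0]], "twist": [[0, 0, 0], [0, 0, 0], [0, 0, 0], [0, 0, 0], [0, 0, 0], [0, 0, 0]], "fingers": [1, 1, 1, 1, 1, 1]}}

```text
time: 5.82
position: [0.4392, -0.0758, 0.0288]
orientation: [[-0.135, 0.991, -0.0], [0.991, 0.135, 0.0], [0.0, -0.0, -1.0]]
contact_force: [-0.1, 0.1, 0.9]
gripper_width: 0.0926
grasp_force: 0.0
```

```bash
python3 - <<'E'
from h import *
p=np.array(monitor.sense()["position"]);print(p)
f=grab("scene");u=proj(f,p).astype(int);print(u)
a=crop(f,u[0]-50,u[1]-50,100,100,4); w=grab("wrist")["img"][:,:,::-1]
print(proj(grab("wrist"),p))
o=np.zeros((400,800,3),np.uint8);o[:400,:400]=a;o[:300,400:]=cv2.resize(w,(400,300));cv2.imwrite("pics/d1.png",o)
E
```

```text
[ 0.43923252 -0.07577767  0.02883696]
[331 213]
[253.99631242 221.76119818]
```

View pics/d1.png

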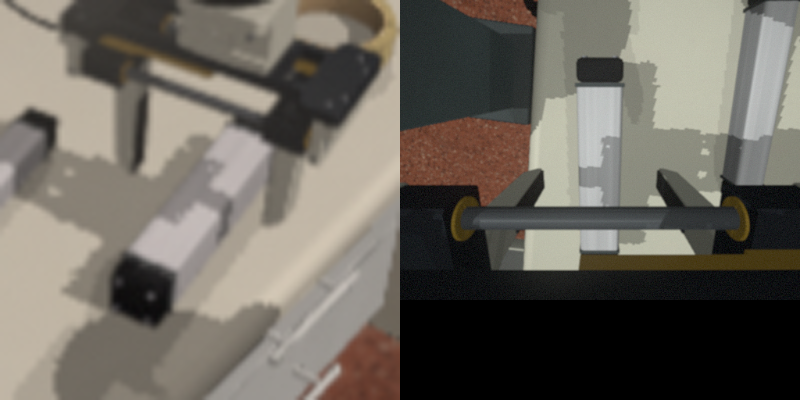

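Emit:
{"name": "apply_moves", "arguments": {"offset": [[0, 0, 0], [0, 0, 0], [0, 0, 0], [0, 0, 0], [0, 0, 0], [0, 0, 0], [0, 0, 0], [0, 0, 0], [0, 0, 0], [0, 0, 0]], "twist": [[0, 0, 0], [0, 0, 0], [0, 0, 0], [0, 0, 0], [0, 0, 0], [0, 0, 0], [0, 0, 0], [0, 0, 0], [0, 0, 0], [0, 0, 0]], "fingers": [-1, -1, -1, -1, -1, -1, -1, -1, -1, -1], "newtons": 60}}

```text
time: 6.8
position: [0.439, -0.0757, 0.0283]
orientation: [[-0.135, 0.991, -0.0], [0.991, 0.135, 0.0], [0.0, -0.0, -1.0]]
contact_force: [0.3, 0.8, -0.7]
gripper_width: 0.0312
grasp_force: 0.0
```

```bash
python3 - <<'E'
from h import *
s=monitor.sense();p=np.array(s["position"]);print(p,s["gripper_width"],s["grasp_force"],s["contact_force"],s["moment"],s["joint_torque"])
f=grab("scene");u=proj(f,p).astype(int)
a=crop(f,u[0]-50,u[1]-50,100,100,4); w=grab("wrist")["img"][:,:,::-1]
o=np.zeros((400,800,3),np.uint8);o[:400,:400]=a;o[:300,400:]=cv2.resize(w,(400,300));cv2.imwrite("pics/d2.png",o)
E
```

```text
[ 0.43903095 -0.07571428  0.0282801 ] 0.031166356188500145 0.0 [ 0.27580887  0.76908168 -0.74207649] [-0.02433121 -0.04973808 -0.01416018] [-6.00560415e-04 -3.72508478e+01 -4.36532664e+01  6.03902433e-02
  4.74298617e-02  1.15807520e-04]
```

View pics/d2.png

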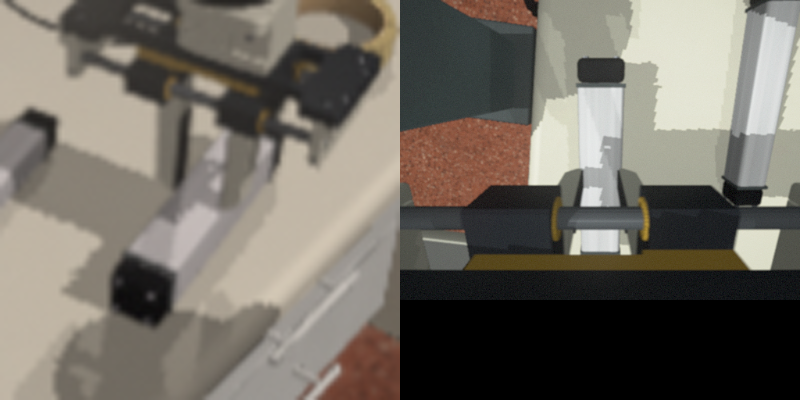

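```bash
python3 - <<'E'
from h import *
s=monitor.sense();p=np.array(s["position"]);R=np.array(s["orientation"]);sc=grab("scene");w=grab("wrist")
print("seen open tips scene (313.5,205.5) (349.7,219); wrist inner (179,220) (333,220)")
for k in (-.02,-.01,0,.01,.025):
    print(k,[np.round(proj(f,p+R[:,1]*y+R[:,2]*k),1).tolist() for f in (sc,w) for y in (-.0465,.0465)])
E
```

```text
seen open tips scene (313.5,205.5) (349.7,219); wrist inner (179,220) (333,220)
-0.02 [[348.2, 214.3], [315.8, 202.0], [179.9, 235.5], [331.5, 235.4]]
-0.01 [[347.8, 217.2], [315.6, 204.8], [184.0, 229.0], [327.4, 228.9]]
0 [[347.4, 220.1], [315.3, 207.7], [187.7, 223.1], [323.8, 223.1]]
0.01 [[347.0, 222.9], [315.1, 210.5], [191.0, 217.9], [320.5, 217.8]]
0.025 [[346.4, 227.1], [314.8, 214.7], [195.4, 210.9], [316.1, 210.8]]
```

Emit:
{"name": "apply_moves", "arguments": {"offset": [[0, 0, 0], [0, 0, 0], [0, 0, 0], [0, 0, 0], [0, 0, 0], [0, 0, 0], [0, 0, 0], [0, 0, 8], [0, 0, 8], [0, 0, 0]], "twist": [[0, 0, 0], [0, 0, 0], [0, 0, 0], [0, 0, 0], [0, 0, 0], [0, 0, 0], [0, 0, 0], [0, 0, 0], [0, 0, 0], [0, 0, 0]], "fingers": [1, 1, 1, 1, 1, 1, 1, 1, 1, 1]}}

```text
time: 7.83
position: [0.4375, -0.0753, 0.0101]
orientation: [[-0.135, 0.991, -0.003], [0.991, 0.135, 0.001], [0.001, -0.003, -1.0]]
contact_force: [0.1, -0.0, -0.8]
gripper_width: 0.0768
grasp_force: 0.0
```

```bash
python3 - <<'E'
from h import *
s=monitor.sense();p=np.array(s["position"]);R=np.array(s["orientation"]);print(p,s["gripper_width"],s["contact_force"])
f=grab("scene");u=proj(f,p).astype(int)
a=crop(f,u[0]-35,u[1]-35,70,70,8); 
for k,c in ((0,(0,0,255)),(.025,(0,255,0)),(-.02,(255,0,0))):
  for y in (-.0465,.0465):
    q=(proj(f,p+R[:,1]*y+R[:,2]*k)-[u[0]-35,u[1]-35]+.5)*8; cv2.circle(a,tuple(int(v) for v in q),4,c,-1)
cv2.imwrite("pics/d3.png",a)
E
```

```text
[ 0.43749769 -0.07529211  0.01013208] 0.07684895271050919 [ 0.12648402 -0.02151963 -0.83307917]
```

View pics/d3.png

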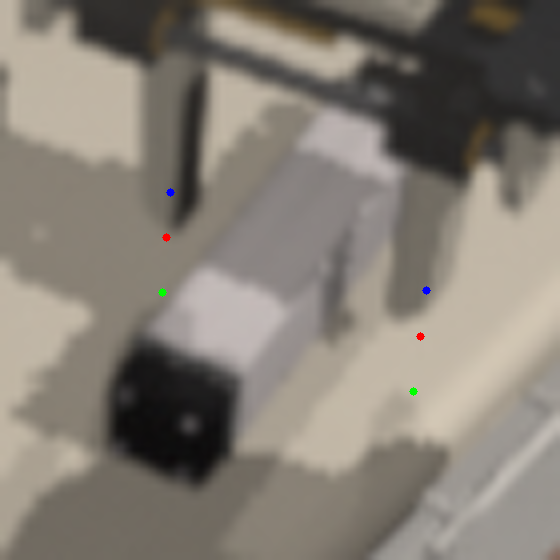

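Emit:
{"name": "apply_moves", "arguments": {"offset": [[0, 0, 0], [0, 0, 5], [0, 0, 4], [0, 0, 3], [0, 0, 0], [0, 0, 0]], "twist": [[0, 0, 0], [0, 0, 0], [0, 0, 0], [0, 0, 0], [0, 0, 0], [0, 0, 0]], "fingers": [1, 1, 1, -1, -1, -1]}}

```text
time: 8.38
position: [0.4388, -0.0757, 0.0]
orientation: [[-0.135, 0.991, -0.001], [0.991, 0.135, 0.0], [0.0, -0.001, -1.0]]
contact_force: [-0.7, -0.3, -0.6]
gripper_width: 0.0773
grasp_force: 0.0
```

Emit:
{"name": "apply_moves", "arguments": {"offset": [[0, 0, 0], [0, 0, 0], [0, 0, 0], [0, 0, 0], [0, 0, 0], [0, 0, 0], [0, 0, 0]], "twist": [[0, 0, 0], [0, 0, 0], [0, 0, 0], [0, 0, 0], [0, 0, 0], [0, 0, 0], [0, 0, 0]], "fingers": [-1, -1, -1, -1, -1, -1, -1]}}

```text
time: 8.97
position: [0.4392, -0.0757, 0.0004]
orientation: [[-0.135, 0.991, 0.0], [0.991, 0.135, -0.0], [-0.0, 0.0, -1.0]]
contact_force: [-0.1, 0.6, 0.7]
gripper_width: 0.0355
grasp_force: 60.0
```

Gripped (36 mm). The real fingertips end about 33 mm short of the stated place; I account for that. Lift to feel the balance.

Emit:
{"name": "apply_moves", "arguments": {"offset": [[0, 0, -5], [0, 0, -12], [0, 0, -20], [0, 0, -20], [0, 0, -20], [0, 0, -13], [0, 0, 0], [0, 0, 0], [0, 0, 0], [0, 0, 0]], "twist": [[0, 0, 0], [0, 0, 0], [0, 0, 0], [0, 0, 0], [0, 0, 0], [0, 0, 0], [0, 0, 0], [0, 0, 0], [0, 0, 0], [0, 0, 0]], "fingers": [-1, -1, -1, -1, -1, -1, -1, -1, -1, -1]}}

```text
time: 9.8
position: [0.4378, -0.0754, 0.0886]
orientation: [[-0.135, 0.991, -0.003], [0.991, 0.135, 0.001], [0.001, -0.003, -1.0]]
contact_force: [-0.4, 0.0, -5.4]
gripper_width: 0.0354
grasp_force: 60.0
```

```bash
python3 - <<'E'
from h import *
s=monitor.sense()
for k in ("position","contact_force","moment","gripper_width","grasp_force"): print(k,np.round(s[k],4))
R=np.array(s["orientation"]); print("moment in tool",R.T@np.array(s["moment"]))
# bar angle in scene: alu ends
E
```

```text
position [ 0.4378 -0.0754  0.0886]
contact_force [-0.3928  0.0436 -5.42  ]
moment [-0.2506 -0.0656 -0.0654]
gripper_width 0.0354
grasp_force 59.9928
moment in tool [-0.03113195 -0.25695305  0.06606837]
```

Emit:
{"name": "apply_moves", "arguments": {"offset": [[0, 0, 15], [0, 0, 25], [0, 0, 25], [0, 0, 14], [0, 0, 7], [0, 0, 3], [0, 0, 0], [0, 0, 0], [0, 0, 0]], "twist": [[0, 0, 0], [0, 0, 0], [0, 0, 0], [0, 0, 0], [0, 0, 0], [0, 0, 0], [0, 0, 0], [0, 0, 0], [0, 0, 0]], "fingers": [-1, -1, -1, -1, -1, -1, -1, -1, -1]}}

```text
time: 10.55
position: [0.4393, -0.0758, 0.0014]
orientation: [[-0.135, 0.991, 0.0], [0.991, 0.135, -0.0], [-0.0, 0.0, -1.0]]
contact_force: [-0.0, 0.5, -5.3]
gripper_width: 0.0352
grasp_force: 60.0
```

Emit:
{"name": "apply_moves", "arguments": {"offset": [[0, 0, 0], [0, 0, 0], [0, 0, 0], [0, 0, 0], [0, 0, 0], [0, 0, 0], [0, 0, 0], [0, 0, 0]], "twist": [[0, 0, 0], [0, 0, 0], [0, 0, 0], [0, 0, 0], [0, 0, 0], [0, 0, 0], [0, 0, 0], [0, 0, 0]], "fingers": [0.4, 0.4, 0.4, 0.4, 0.4, 0.4, 0.4, 0.4]}}

```text
time: 11.22
position: [0.4391, -0.0757, 0.0014]
orientation: [[-0.135, 0.991, 0.0], [0.991, 0.135, -0.0], [-0.0, 0.0, -1.0]]
contact_force: [-0.9, -0.5, -0.5]
gripper_width: 0.0648
grasp_force: 0.0
```

```bash
python3 - <<'E'
from plan import *
s=monitor.sense();print(s["position"],s["gripper_width"],s["contact_force"])
w=grab("wrist"); np.savez("w2.npz",**{k:w[k] for k in ("img","intrinsics","k1","R","t")})
def xe(f,rows,c0,c1):
    p=cv2.GaussianBlur(f["img"],(3,3),0).mean(2)[rows[0]:rows[1],c0:c1].mean(0); d=np.diff(p); return c0+np.argmax(d)+.5,c0+np.argmin(d)+.5
for r in (115,135,155,175): print(r,xe(w,(r-3,r+4),210,300))
g=w["img"].mean(2)[60:130,248:262].mean(1).round().astype(int); print(g.tolist())
E
```

```text
[ 0.4390926  -0.07574358  0.00135372] 0.06475653531103868 [-0.85741768 -0.51144873 -0.45659229]
115 (np.float64(221.5), np.float64(289.5))
135 (np.float64(292.5), np.float64(288.5))
155 (np.float64(223.5), np.float64(287.5))
175 (np.float64(224.5), np.float64(287.5))
[131, 130, 131, 132, 131, 120, 86, 48, 35, 37, 38, 39, 41, 41, 43, 41, 43, 41, 41, 41, 42, 42, 42, 43, 42, 43, 41, 42, 41, 43, 41, 42, 42, 42, 44, 42, 43, 42, 42, 40, 42, 40, 38, 42, 62, 82, 85, 83, 82, 80, 92, 137, 185, 200, 199, 199, 198, 199, 198, 199, 197, 196, 194, 193, 193, 194, 194, 194, 194, 194]
```

```bash
python3 - <<'E'
from h import *
w=dict(np.load("w2.npz")); s=monitor.sense(); p=np.array(s["position"]);R=np.array(s["orientation"])
for r in (67,104,111): q=onz(w,(255,r),.036); print(r,np.round(q*1e3,1),"along from tcp",np.round(R[:,0]@(q-p)*1e3,1))
E
```

```text
67 [426.2  16.9  36. ] along from tcp 93.5
104 [4.285e+02 2.000e-01 3.600e+01] along from tcp 76.7
111 [428.9  -3.1  36. ] along from tcp 73.3
```

Emit:
{"name": "apply_moves", "arguments": {"offset": [[-15, 0, 0], [-20, 0, 0], [-20, 0, 0], [-6, 0, 1], [0, 0, 0], [0, 0, 0]], "twist": [[0, 0, 0], [0, 0, 0], [0, 0, 0], [0, 0, 0], [0, 0, 0], [0, 0, 0]], "fingers": [0.4, 0.4, 0.4, 0.4, 0.4, 0.4]}}

```text
time: 11.77
position: [0.447, -0.1359, 0.0001]
orientation: [[-0.134, 0.991, -0.001], [0.991, 0.134, 0.001], [0.001, -0.001, -1.0]]
contact_force: [0.1, -0.2, -0.6]
gripper_width: 0.0651
grasp_force: 0.0
```

```bash
cat > rackfit.py <<'E'
from h import *
from scipy.optimize import differential_evolution
from scipy.ndimage import map_coordinates
cams=[]
for n in ("scene","top"):
    f=grab(n); g=cv2.imread(f"pics/{n}0.png").astype(np.float32).mean(2); cams.append((f,cv2.GaussianBlur(g,(0,0),1.5)))
c,n=np.cos(.47),np.sin(.47)
def W(p,u,y,z):
    X=-80+u*c-z*n; Z=40+u*n+z*c; a=p[2]
    return np.stack([p[0]*1e3+X*np.cos(a)-y*np.sin(a),p[1]*1e3+X*np.sin(a)+y*np.cos(a),Z+p[3]*1e3],-1)/1e3
def smp(f,g,P):
    C=P@f["R"].T+f["t"]; s=C[:,:2]/C[:,2:]; s=s*(1+f["k1"]*(s**2).sum(1,keepdims=True)); K=f["intrinsics"]
    uv=(s*K[0][0]+[K[0][2],K[1][2]]+.5)/.64-.5
    return map_coordinates(g,[uv[:,1],uv[:,0]],order=1,mode="nearest")
U=np.linspace(30,135,40)
def score(p,parts=False):
    t=p[4]; o=[]
    for f,g in cams:
        L=0
        for y in (78,32,-32,-78,78+t,32-t,-32+t,-78-t):      # wall top edges
            L+=abs((smp(f,g,W(p,U,y+3,26+0*U))-smp(f,g,W(p,U,y-3,26+0*U))).mean())
        E=0
        for w in (1,-1):                                   # dark rests seen between walls, stop and wall ends
            ys=np.linspace(55*w-14,55*w+14,15)
            z=lambda u,zz:smp(f,g,W(p,u+0*ys,ys,zz+0*ys)).mean()
            E+=.5*(z(13,-3)+z(37,-3))-z(25,-2)
            E+=.5*(z(128,-3))-.5*z(140,-2)
        o+=[L,E]
    return o if parts else -sum(o)
if __name__=="__main__":
    for dz in (1e-4,.015):
        r=differential_evolution(score,[(.50,.58),(.215,.265),(-.14,-.02),(-dz,dz),(6,15)],seed=1,maxiter=150,popsize=12)
        print(np.round(r.x,4),-r.fun,np.round(score(r.x,True),1))
    np.save("rack.npy",r.x)
E
python3 rackfit.py; python3 - <<'E'
from h import *
s=monitor.sense();print(s["position"],s["contact_force"])
E
```

```text
[ 0.5433  0.2442 -0.0925 -0.     11.41  ] 825.372802734375 [224.3 185.9 232.4 182.8]
[ 5.43500e-01  2.43900e-01 -9.19000e-02 -9.00000e-04  1.16555e+01] 826.2117919921875 [225.5 185.4 231.8 183.6]
[ 4.46925561e-01 -1.35297776e-01  4.13631171e-05] [ 0.32634895 -0.4836207  -0.40740882]
```

Emit:
{"name": "apply_moves", "arguments": {"offset": [[0, 0, 1], [0, 0, 0], [0, 0, 0], [0, 0, 0], [0, 0, 0], [0, 0, 0], [0, 0, 0]], "twist": [[0, 0, 0], [0, 0, 0], [0, 0, 0], [0, 0, 0], [0, 0, 0], [0, 0, 0], [0, 0, 0]], "fingers": [-1, -1, -1, -1, -1, -1, -1], "newtons": 60}}

```text
time: 12.45
position: [0.4474, -0.136, -0.0006]
orientation: [[-0.135, 0.991, 0.0], [0.991, 0.135, 0.0], [0.0, 0.0, -1.0]]
contact_force: [0.7, 1.6, 0.3]
gripper_width: 0.0356
grasp_force: 60.0
```

Emit:
{"name": "apply_moves", "arguments": {"offset": [[0, 0, -2], [0, 0, -6], [0, 0, -12], [0, 0, -15], [0, 0, -15], [0, 0, -10], [0, 0, 0], [0, 0, 0], [0, 0, 0]], "twist": [[0, 0, 0], [0, 0, 0], [0, 0, 0], [0, 0, 0], [0, 0, 0], [0, 0, 0], [0, 0, 0], [0, 0, 0], [0, 0, 0]], "fingers": [-1, -1, -1, -1, -1, -1, -1, -1, -1]}}

```text
time: 13.2
position: [0.4467, -0.136, 0.0584]
orientation: [[-0.135, 0.991, -0.001], [0.991, 0.135, 0.0], [0.0, -0.001, -1.0]]
contact_force: [0.4, 0.4, -5.9]
gripper_width: 0.0356
grasp_force: 60.0
```

```bash
cat > chk.py <<'E'
from plan import *
def capedges(w,c0=248,c1=262):
    g=cv2.GaussianBlur(w["img"],(3,3),0).mean(2)[20:200,c0:c1].mean(1); d=np.diff(g); return 20+np.argsort(-abs(d))[:5], g[::6].round().astype(int).tolist()
s=monitor.sense();R=np.array(s["orientation"])
for k in ("time","position","contact_force","gripper_width","grasp_force"): print(k,np.round(s[k],4))
print("moment tool",np.round(R.T@np.array(s["moment"]),3))
w=grab("wrist"); print(capedges(w))
p=np.array(s["position"])
for a in (0,5,10,20,30): # sag angle: heavy end top edges seen, bar pivot at grasp (18mm behind tcp)
    b=np.radians(a); L=lambda x,z: p+R[:,0]*(x*np.cos(b)-z*np.sin(b))+R[:,2]*(-.018+x*np.sin(b)+z*np.cos(b))
    print(a,[np.round(proj(w,L(x,-.018)),0).tolist() for x in (.156,.138)])
E
python3 chk.py
```

```text
time 13.2
position [ 0.4467 -0.136   0.0584]
contact_force [ 0.417   0.391  -5.9127]
gripper_width 0.0356
grasp_force 59.9924
moment tool [-0.135 -0.578 -0.038]
(array([187, 188, 186, 185, 189]), [201, 202, 202, 202, 203, 204, 204, 204, 203, 204, 204, 204, 204, 204, 203, 203, 203, 202, 201, 201, 201, 199, 199, 198, 197, 196, 202, 212, 177, 157])
0 [[255.0, -96.0], [255.0, -45.0]]
5 [[255.0, -76.0], [255.0, -33.0]]
10 [[255.0, -58.0], [256.0, -21.0]]
20 [[256.0, -23.0], [256.0, 4.0]]
30 [[256.0, 9.0], [256.0, 29.0]]
```

```bash
cat > sag.py <<'E'
from plan import *
from scipy.ndimage import map_coordinates
def sag(h=.018,d=.156,sgn=1,off=-.018,angs=range(-10,45,3)):
    s=monitor.sense();R=np.array(s["orientation"]);p=np.array(s["position"]);f=grab("scene");g=f["img"].mean(2)
    for a in angs:
        b=np.radians(a); L=lambda x,y,z: p+R[:,1]*y+R[:,0]*sgn*(x*np.cos(b)-z*np.sin(b))+R[:,2]*(off+x*np.sin(b)+z*np.cos(b))
        def m(x0,x1): 
            uv=np.array([proj(f,L(x,y,z)) for x in np.linspace(x0,x1,6) for y,z in ((0,-h),(-h*.5,-h),(h*.5,-h))]); return map_coordinates(g,uv.T[::-1],order=1).mean()
        print(a,"cap %.0f body %.0f beyond %.0f"%(m(d-.014,d-.002),m(d-.06,d-.024),m(d+.012,d+.02)))
if __name__=="__main__": sag()
E
python3 sag.py; python3 - <<'E'
from plan import *
from rackfit import W
r=np.load("rack.npy"); yaw=np.degrees(r[2])
R=Rz(yaw+180,-26.93)
T=W(r,164.,55.,0.); n=-R[:,2]
print("target",T,"approach",T+n*.08)
plan([.447,-.136,.2],Rz(97.7)); plan(T+n*.08,R)
np.savez("tgt.npz",T=T,R=R)
E
```

```text
-10 cap 146 body 148 beyond 99
-7 cap 144 body 153 beyond 58
-4 cap 86 body 157 beyond 43
-1 cap 37 body 156 beyond 42
2 cap 32 body 140 beyond 44
5 cap 32 body 121 beyond 111
8 cap 25 body 104 beyond 174
11 cap 29 body 90 beyond 179
14 cap 75 body 80 beyond 179
17 cap 132 body 70 beyond 179
20 cap 171 body 66 beyond 175
23 cap 179 body 70 beyond 162
26 cap 179 body 82 beyond 144
29 cap 179 body 95 beyond 127
32 cap 177 body 106 beyond 120
35 cap 171 body 118 beyond 118
38 cap 163 body 127 beyond 115
41 cap 157 body 134 beyond 111
44 cap 150 body 140 beyond 110
target [0.61450662 0.29257501 0.11336468] approach [0.5784273  0.29589912 0.18468952]
rows 4 offset [-0.0, 0.1, -35.4] twist [-0.0004, -0.0002, 0.0004]
rows 13 offset [16.6, 33.5, -11.9] twist [-0.0243, -0.0306, -0.1013]
```

Emit:
{"name": "apply_moves", "arguments": {"offset": [[0, 0, -15], [0, 0, -30], [0, 0, -35], [0, 0, -35], [0, 0, -15], [0, 0, 0], [0, 0, 0]], "twist": [[0, 0, 0], [0, 0, 0], [0, 0, 0], [0, 0, 0], [0, 0, 0], [0, 0, 0], [0, 0, 0]], "fingers": [-1, -1, -1, -1, -1, -1, -1]}}

```text
time: 13.98
position: [0.4477, -0.1364, 0.1893]
orientation: [[-0.135, 0.991, 0.001], [0.991, 0.135, -0.001], [-0.001, 0.001, -1.0]]
contact_force: [0.1, -0.9, -6.2]
gripper_width: 0.036
grasp_force: 60.0
```

```bash
python3 - <<'E'
from plan import *
d=np.load("tgt.npz"); n=-d["R"][:,2]; print(monitor.sense()["position"])
plan(d["T"]+n*.08,d["R"],18)
E
```

```text
[ 0.44772494 -0.13637094  0.18930524]
rows 18 offset [13.3, 23.5, -1.4] twist [-0.0175, -0.022, -0.0732]
```

```bash
cat > sim.py <<'E'
from plan import *
def sim(o,t,n,sgn=1,h=0.156,l=.034):
    s=monitor.sense();p=np.array(s["position"]);R=np.array(s["orientation"])
    for i in range(n):
        p=p+R@np.array(o)/1e3; R=R@Ro.from_rotvec(t).as_matrix()
        if i%3==2: print(i+1,np.round(p,3),"heavy",np.round(p+R[:,0]*sgn*h,3),"light",np.round(p-R[:,0]*sgn*l,3))
E
python3 -c "
from sim import *
sim([13.3,23.5,-1.4],[-.0175,-.022,-.0732],18)"
```

```text
3 [ 0.508 -0.083  0.194] heavy [0.454 0.063 0.183] light [ 0.52  -0.115  0.196]
6 [ 0.555 -0.017  0.198] heavy [0.472 0.113 0.174] light [ 0.573 -0.045  0.203]
9 [0.587 0.058 0.2  ] heavy [0.479 0.165 0.164] light [0.61  0.034 0.208]
12 [0.601 0.137 0.2  ] heavy [0.475 0.216 0.151] light [0.628 0.12  0.21 ]
15 [0.598 0.218 0.195] heavy [0.462 0.265 0.134] light [0.627 0.208 0.208]
18 [0.577 0.296 0.184] heavy [0.439 0.308 0.114] light [0.608 0.293 0.2  ]
```

Clear of everything.

Emit:
{"name": "apply_moves", "arguments": {"offset": [[13.3, 23.5, -1.4], [13.3, 23.5, -1.4], [13.3, 23.5, -1.4], [13.3, 23.5, -1.4], [13.3, 23.5, -1.4], [13.3, 23.5, -1.4], [13.3, 23.5, -1.4], [13.3, 23.5, -1.4], [13.3, 23.5, -1.4]], "twist": [[-0.0175, -0.022, -0.0732], [-0.0175, -0.022, -0.0732], [-0.0175, -0.022, -0.0732], [-0.0175, -0.022, -0.0732], [-0.0175, -0.022, -0.0732], [-0.0175, -0.022, -0.0732], [-0.0175, -0.022, -0.0732], [-0.0175, -0.022, -0.0732], [-0.0175, -0.022, -0.0732]], "fingers": [-1, -1, -1, -1, -1, -1, -1, -1, -1]}}

```text
time: 14.73
position: [0.5849, 0.059, 0.1964]
orientation: [[-0.693, 0.686, 0.219], [0.683, 0.723, -0.103], [-0.229, 0.078, -0.97]]
contact_force: [-0.2, -0.7, -5.7]
gripper_width: 0.0359
grasp_force: 60.0
```

Emit:
{"name": "apply_moves", "arguments": {"offset": [[13.3, 23.5, -1.4], [13.3, 23.5, -1.4], [13.3, 23.5, -1.4], [13.3, 23.5, -1.4], [13.3, 23.5, -1.4], [13.3, 23.5, -1.4], [13.3, 23.5, -1.4], [13.3, 23.5, -1.4], [13.3, 23.5, -1.4], [0, 0, 0]], "twist": [[-0.0175, -0.022, -0.0732], [-0.0175, -0.022, -0.0732], [-0.0175, -0.022, -0.0732], [-0.0175, -0.022, -0.0732], [-0.0175, -0.022, -0.0732], [-0.0175, -0.022, -0.0732], [-0.0175, -0.022, -0.0732], [-0.0175, -0.022, -0.0732], [-0.0175, -0.022, -0.0732], [0, 0, 0]], "fingers": [-1, -1, -1, -1, -1, -1, -1, -1, -1, -1]}}

```text
time: 15.57
position: [0.5722, 0.2986, 0.1778]
orientation: [[-0.892, 0.083, 0.444], [0.073, 0.997, -0.041], [-0.446, -0.004, -0.895]]
contact_force: [-1.2, -0.7, -6.7]
gripper_width: 0.0355
grasp_force: 60.0
```

Emit:
{"name": "apply_moves", "arguments": {"offset": [[0, 0, 0], [0, 0, 0]], "twist": [[0, 0, 0], [0, 0, 0]], "fingers": [-1, -1]}}

```text
time: 15.73
position: [0.5756, 0.2952, 0.1814]
orientation: [[-0.89, 0.091, 0.447], [0.08, 0.996, -0.043], [-0.449, -0.003, -0.894]]
contact_force: [-0.1, 0.7, -4.7]
gripper_width: 0.0357
grasp_force: 60.0
```

```bash
python3 - <<'E'
from plan import *
d=np.load("tgt.npz"); n=-d["R"][:,2]; s=monitor.sense(); print(s["position"],s["q"].round(1),s["contact_force"],s["gripper_width"])
plan(d["T"]+n*.08,d["R"],1); plan(d["T"],d["R"],4)
E
python3 sag.py
```

```text
[0.57561657 0.29516608 0.18139853] [ 32.   -4.3 104.4 -18.5  59.5 -46.2] [-0.06313977  0.74719591 -4.70045482] 0.035672390658559976
rows 1 offset [-3.9, 1.0, -1.7] twist [-0.002, -0.0046, 0.0017]
rows 4 offset [-1.0, 0.3, 19.6] twist [-0.0005, -0.0011, 0.0004]
-10 cap 69 body 154 beyond 92
-7 cap 45 body 168 beyond 97
-4 cap 35 body 190 beyond 100
-1 cap 28 body 197 beyond 105
2 cap 31 body 192 beyond 101
5 cap 36 body 186 beyond 101
8 cap 37 body 179 beyond 98
11 cap 35 body 170 beyond 98
14 cap 36 body 157 beyond 97
17 cap 31 body 148 beyond 101
20 cap 28 body 144 beyond 99
23 cap 30 body 137 beyond 102
26 cap 28 body 130 beyond 100
29 cap 29 body 127 beyond 94
32 cap 42 body 122 beyond 94
35 cap 60 body 116 beyond 101
38 cap 86 body 112 beyond 103
41 cap 111 body 110 beyond 90
44 cap 121 body 109 beyond 52
```

Emit:
{"name": "apply_moves", "arguments": {"offset": [[-3.9, 1, -1.7], [0, 0, 15], [0, 0, 20], [0, 0, 20], [0, 0, 10], [0, 0, 3], [0, 0, 0], [0, 0, 0]], "twist": [[-0.002, -0.0046, 0.0017], [0, 0, 0], [0, 0, 0], [0, 0, 0], [0, 0, 0], [0, 0, 0], [0, 0, 0], [0, 0, 0]], "fingers": [-1, -1, -1, -1, -1, -1, -1, -1]}}

```text
time: 16.45
position: [0.6112, 0.2939, 0.1282]
orientation: [[-0.886, 0.092, 0.455], [0.083, 0.996, -0.039], [-0.457, 0.003, -0.889]]
contact_force: [0.2, -0.8, -5.0]
gripper_width: 0.0357
grasp_force: 60.0
```

```bash
python3 - <<'E'
from plan import *
d=np.load("tgt.npz"); s=monitor.sense(); print(s["position"],s["contact_force"],s["gripper_width"])
plan(d["T"],d["R"],1)
E
```

```text
[0.61118413 0.29392962 0.12823237] [ 0.24371786 -0.84890504 -5.03188808] 0.0356551810120119
rows 1 offset [3.7, -1.1, 14.8] twist [0.0025, 0.0046, -0.0018]
```

Emit:
{"name": "apply_moves", "arguments": {"offset": [[3.5, -1, 4], [0, 0, 4], [0, 0, 2], [0, 0, 0], [0, 0, 0]], "twist": [[0.002, 0.0045, -0.0015], [0, 0, 0], [0, 0, 0], [0, 0, 0], [0, 0, 0]], "fingers": [-1, -1, -1, -1, -1]}}

```text
time: 16.87
position: [0.6124, 0.2934, 0.1179]
orientation: [[-0.888, 0.091, 0.452], [0.082, 0.996, -0.04], [-0.453, 0.001, -0.891]]
contact_force: [-2.1, 0.4, 1.4]
gripper_width: 0.0358
grasp_force: 60.0
```

Emit:
{"name": "apply_moves", "arguments": {"offset": [[0, 0, 2], [0, 0, 1], [0, 0, 0], [0, 0, 0]], "twist": [[0, 0, 0], [0, 0, 0], [0, 0, 0], [0, 0, 0]], "fingers": [-1, -1, -1, -1]}}

```text
time: 17.2
position: [0.6142, 0.2932, 0.1152]
orientation: [[-0.887, 0.091, 0.452], [0.082, 0.996, -0.04], [-0.454, 0.001, -0.891]]
contact_force: [0.4, 0.6, 4.5]
gripper_width: 0.0359
grasp_force: 60.0
```

```bash
python3 - <<'E'
from plan import *
d=np.load("tgt.npz"); s=monitor.sense(); R=np.array(s["orientation"]);print(s["position"],s["contact_force"],s["gripper_width"],"mt",R.T@s["moment"])
plan(d["T"],d["R"],1)
E
```

```text
[0.61420768 0.2932001  0.11524444] [0.42848514 0.63243694 4.51169259] 0.03592801229735053 mt [-0.16104549  0.37068419  0.10779648]
rows 1 offset [0.5, -0.6, 1.8] twist [0.0014, 0.0011, 0.0001]
```

Emit:
{"name": "apply_moves", "arguments": {"offset": [[0, 0, 0], [0, 0, 0], [0, 0, 0], [0, 0, 0], [0, 0, 0], [0, 0, 0], [0, 0, 0], [0, 0, 0]], "twist": [[0, 0, 0], [0, 0, 0], [0, 0, 0], [0, 0, 0], [0, 0, 0], [0, 0, 0], [0, 0, 0], [0, 0, 0]], "fingers": [0.4, 0.4, 0.4, 0.4, 0.4, 0.4, 0.4, 0.4]}}

```text
time: 17.87
position: [0.6134, 0.2928, 0.1141]
orientation: [[-0.888, 0.091, 0.45], [0.081, 0.996, -0.041], [-0.452, 0.0, -0.892]]
contact_force: [0.3, -0.4, -0.7]
gripper_width: 0.0651
grasp_force: 0.0
```

Emit:
{"name": "apply_moves", "arguments": {"offset": [[0, 0, -10], [0, 0, -25], [0, 0, -35], [0, 0, -35], [0, 0, -15], [0, 0, 0], [0, 0, 0], [0, 0, 0]], "twist": [[0, 0, 0], [0, 0, 0], [0, 0, 0], [0, 0, 0], [0, 0, 0], [0, 0, 0], [0, 0, 0], [0, 0, 0]], "fingers": [0.4, 0.4, 0.4, 0.4, 1, 1, 1, 1]}}

```text
time: 18.53
position: [0.559, 0.2974, 0.2201]
orientation: [[-0.889, 0.091, 0.45], [0.081, 0.996, -0.042], [-0.452, -0.001, -0.892]]
contact_force: [-0.2, -0.7, -0.2]
gripper_width: 0.0869
grasp_force: 0.0
```

```bash
cat > stored.py <<'E'
from rackfit import *
def stored(yb,h):
    r=np.load("rack.npy"); ys=np.linspace(yb-h*.5,yb+h*.5,9)
    for nme in ("scene","top"):
        f=grab(nme); g=cv2.resize(f["img"].mean(2).astype(np.float32),(800,600),interpolation=cv2.INTER_CUBIC)
        us=np.arange(-10,225,3.); v=[smp(f,g,W(r,u+0*ys,ys,2*h+0*ys)).mean() for u in us]
        print(nme,[(int(u),int(x)) for u,x in zip(us,v)])
        yy=np.arange(yb-30,yb+31,3.); uu=np.linspace(40,130,20); print(" y",[(int(y),int(smp(f,g,W(r,uu,y+0*uu,2*h+0*uu)).mean())) for y in yy])
E
python3 - <<'E'
from stored import *
from plan import *
s=monitor.sense();print(s["position"],s["gripper_width"],s["contact_force"])
stored(55,18)
d=.564,.003
plan([.564,.003,.16],Rz(98.3))
E
```

```text
[0.55877702 0.29704446 0.21893199] 0.09127865556043778 [-0.48008248  0.12655927 -0.5178367 ]
scene [(-10, 86), (-7, 116), (-4, 111), (-1, 90), (2, 88), (5, 69), (8, 29), (11, 25), (14, 30), (17, 28), (20, 25), (23, 23), (26, 57), (29, 115), (32, 183), (35, 196), (38, 196), (41, 196), (44, 196), (47, 196), (50, 196), (53, 197), (56, 197), (59, 197), (62, 196), (65, 197), (68, 196), (71, 197), (74, 196), (77, 196), (80, 196), (83, 196), (86, 195), (89, 195), (92, 194), (95, 194), (98, 194), (101, 193), (104, 193), (107, 192), (110, 192), (113, 191), (116, 190), (119, 190), (122, 189), (125, 189), (128, 188), (131, 187), (134, 183), (137, 170), (140, 158), (143, 151), (146, 137), (149, 123), (152, 118), (155, 116), (158, 116), (161, 116), (164, 116), (167, 116), (170, 117), (173, 117), (176, 100), (179, 54), (182, 45), (185, 68), (188, 88), (191, 95), (194, 75), (197, 50), (200, 44), (203, 45), (206, 47), (209, 47), (212, 45), (215, 45), (218, 48), (221, 57), (224, 55)]
 y [(25, 105), (28, 114), (31, 118), (34, 111), (37, 112), (40, 170), (43, 190), (46, 193), (49, 194), (52, 193), (55,
[... 554 characters left out ...]
42), (119, 40), (122, 42), (125, 49), (128, 53), (131, 48), (134, 54), (137, 94), (140, 136), (143, 151), (146, 146), (149, 137), (152, 131), (155, 129), (158, 128), (161, 130), (164, 129), (167, 129), (170, 130), (173, 121), (176, 98), (179, 68), (182, 46), (185, 39), (188, 38), (191, 36), (194, 37), (197, 38), (200, 51), (203, 91), (206, 140), (209, 165), (212, 168), (215, 165), (218, 162), (221, 156), (224, 141)]
 y [(25, 125), (28, 103), (31, 73), (34, 50), (37, 44), (40, 48), (43, 48), (46, 46), (49, 46), (52, 45), (55, 42), (58, 40), (61, 40), (64, 41), (67, 41), (70, 42), (73, 42), (76, 42), (79, 42), (82, 43), (85, 67)]
rows 12 offset [-16.0, -20.3, 8.2] twist [0.0258, 0.033, 0.1091]
```

Emit:
{"name": "apply_moves", "arguments": {"offset": [[-16, -20.3, 8.2], [-16, -20.3, 8.2], [-16, -20.3, 8.2], [-16, -20.3, 8.2], [-16, -20.3, 8.2], [-16, -20.3, 8.2]], "twist": [[0.0258, 0.033, 0.1091], [0.0258, 0.033, 0.1091], [0.0258, 0.033, 0.1091], [0.0258, 0.033, 0.1091], [0.0258, 0.033, 0.1091], [0.0258, 0.033, 0.1091]], "fingers": [1, 1, 1, 1, 1, 1]}}

```text
time: 19.23
position: [0.6155, 0.1479, 0.2039]
orientation: [[-0.69, 0.689, 0.222], [0.687, 0.72, -0.101], [-0.229, 0.083, -0.97]]
contact_force: [0.4, -0.4, 0.1]
gripper_width: 0.093
grasp_force: 0.0
```

Emit:
{"name": "apply_moves", "arguments": {"offset": [[-16, -20.3, 8.2], [-16, -20.3, 8.2], [-16, -20.3, 8.2], [-16, -20.3, 8.2], [-16, -20.3, 8.2], [-16, -20.3, 6], [0, 0, 0], [0, 0, 0], [0, 0, 0], [0, 0, 0]], "twist": [[0.0258, 0.033, 0.1091], [0.0258, 0.033, 0.1091], [0.0258, 0.033, 0.1091], [0.0258, 0.033, 0.1091], [0.0258, 0.033, 0.1091], [0.0258, 0.033, 0.1091], [0, 0, 0], [0, 0, 0], [0, 0, 0], [0, 0, 0]], "fingers": [1, 1, 1, 1, 1, 1, 1, 1, 1, 1]}}

```text
time: 20.07
position: [0.5653, 0.005, 0.1635]
orientation: [[-0.146, 0.989, 0.003], [0.989, 0.146, 0.002], [0.001, 0.004, -1.0]]
contact_force: [-0.3, -0.4, -0.3]
gripper_width: 0.0932
grasp_force: 0.0
```

```bash
python3 - <<'E'
from plan import *
s=monitor.sense();print(s["position"],s["gripper_width"],s["contact_force"])
w=grab("wrist");g=cv2.GaussianBlur(w["img"],(5,5),0).mean(2)
# slim: dark caps + bright body; find caps as dark blobs near expected place
e=np.array([np.cos(np.radians(98.3)),np.sin(np.radians(98.3)),0]);m=np.array([.564,.003,.026])
q=np.array([-e[1],e[0],0])
def pr(P): 
    u=proj(w,P); return g[int(round(u[1])),int(round(u[0]))]
xs=np.arange(-110,111,3);print([(int(x),int(np.mean([pr(m+e*x/1e3+q*k) for k in (-.004,0,.004)]))) for x in xs])
for x0 in (-60,0,60): print(x0,[(int(y),int(np.mean([pr(m+e*(x0+d)/1e3+q*y/1e3) for d in (-6,-3,0,3,6)]))) for y in range(-24,25,2)])
plan([.564,.003,.16],Rz(98.3),1)
E
```

```text
[0.56525233 0.00503097 0.16347844] 0.09316072174628534 [-0.34981493 -0.42114908 -0.30055924]
[(-110, 70), (-107, 133), (-104, 161), (-101, 161), (-98, 161), (-95, 153), (-92, 100), (-89, 46), (-86, 39), (-83, 39), (-80, 39), (-77, 49), (-74, 88), (-71, 152), (-68, 157), (-65, 157), (-62, 157), (-59, 157), (-56, 157), (-53, 157), (-50, 157), (-47, 157), (-44, 158), (-41, 158), (-38, 158), (-35, 159), (-32, 159), (-29, 160), (-26, 160), (-23, 161), (-20, 161), (-17, 162), (-14, 162), (-11, 163), (-8, 163), (-5, 164), (-2, 165), (1, 165), (4, 166), (7, 167), (10, 167), (13, 168), (16, 168), (19, 168), (22, 169), (25, 169), (28, 169), (31, 169), (34, 169), (37, 169), (40, 168), (43, 169), (46, 168), (49, 169), (52, 169), (55, 168), (58, 168), (61, 168), (64, 168), (67, 168), (70, 168), (73, 135), (76, 85), (79, 48), (82, 43), (85, 44), (88, 44), (91, 44), (94, 82), (97, 149), (100, 152), (103, 152), (106, 152), (109, 151)]
-60 [(-24, 118), (-22, 119), (-20, 119), (-18, 117), (-16, 112), (-14, 116), (-12, 143), (-10, 160), (-8, 161), (-6, 158), (-4, 156), (-2, 156), (0, 155), (2, 156), (4, 159), (6, 162), (8, 161), (10, 150), (12, 147), (14, 151), (16, 156), (18, 162), (20, 163), (22, 163), (24, 163)]
0 [(-24, 119), (-22, 119), (-20, 119), (-18, 119), (-16, 116), (-14, 124), (-12, 153), (-10, 163), (-8, 169), (-6, 167), (-4, 165), (-2, 164), (0, 164), (2, 165), (4, 166), (6, 167), (8, 165), (10, 161), (12, 153), (14, 153), (16, 154), (18, 157), (20, 163), (22, 166), (24, 166)]
60 [(-24, 119), (-22, 119), (-20, 119), (-18, 118), (-16, 115), (-14, 118), (-12, 146), (-10, 164), (-8, 168), (-6, 167), (-4, 166), (-2, 167), (0, 168), (2, 168), (4, 169), (6, 169), (8, 164), (10, 153), (12, 151), (14, 154), (16, 155), (18, 158), (20, 165), (22, 167), (24, 168)]
rows 1 offset [-2.1, -1.6, 3.6] twist [0.0037, -0.001, 0.0024]
```

Emit:
{"name": "apply_moves", "arguments": {"offset": [[-1, -1, 30], [0, 0, 35], [0, 0, 35], [0, 0, 35], [0, 0, 18], [0, 0, 6], [0, 0, 0], [0, 0, 0], [0, 0, 0]], "twist": [[0, 0, 0], [0, 0, 0], [0, 0, 0], [0, 0, 0], [0, 0, 0], [0, 0, 0], [0, 0, 0], [0, 0, 0], [0, 0, 0]], "fingers": [1, 1, 1, 1, 1, 1, 0.4, 0.4, 0.4]}}

```text
time: 20.87
position: [0.5665, 0.0036, 0.0068]
orientation: [[-0.145, 0.989, 0.007], [0.989, 0.145, 0.001], [0.0, 0.007, -1.0]]
contact_force: [-0.1, 1.7, 0.6]
gripper_width: 0.0777
grasp_force: 0.0
```

```bash
python3 -c "
from plan import *
s=monitor.sense();print(s['position'],s['contact_force'])
plan([.5638,.004,-.004],Rz(98.3),1)"
```

```text
[0.5665327  0.00358865 0.00683801] [-0.07269286  1.73379101  0.56268822]
rows 1 offset [0.8, -2.7, 10.8] twist [0.0067, -0.0003, 0.0008]
```

Emit:
{"name": "apply_moves", "arguments": {"offset": [[0.8, -2, 5], [0, 0, 4], [0, 0, 1], [0, 0, 0], [0, 0, 0], [0, 0, 0], [0, 0, 0], [0, 0, 0], [0, 0, 0]], "twist": [[0.005, 0, 0], [0, 0, 0], [0, 0, 0], [0, 0, 0], [0, 0, 0], [0, 0, 0], [0, 0, 0], [0, 0, 0], [0, 0, 0]], "fingers": [0.4, 0.4, 0.4, -1, -1, -1, -1, -1, -1], "newtons": 60}}

```text
time: 21.62
position: [0.5627, 0.0039, -0.0054]
orientation: [[-0.144, 0.99, -0.002], [0.99, 0.144, 0.001], [0.001, -0.001, -1.0]]
contact_force: [1.6, 1.1, -1.2]
gripper_width: 0.0297
grasp_force: 0.6
```

Emit:
{"name": "apply_moves", "arguments": {"offset": [[0, 0, 0], [0, 0, 0], [0, 0, 0], [0, 0, 0]], "twist": [[0, 0, 0], [0, 0, 0], [0, 0, 0], [0, 0, 0]], "fingers": [-1, -1, -1, -1]}}

```text
time: 21.95
position: [0.5627, 0.0039, -0.0054]
orientation: [[-0.144, 0.99, -0.002], [0.99, 0.144, 0.001], [0.001, -0.001, -1.0]]
contact_force: [1.7, 0.5, -0.3]
gripper_width: 0.0257
grasp_force: 60.0
```

Emit:
{"name": "apply_moves", "arguments": {"offset": [[0, 0, -5], [0, 0, -12], [0, 0, -20], [0, 0, -20], [0, 0, -20], [0, 0, -13], [0, 0, 0], [0, 0, 0], [0, 0, 0], [0, 0, 0]], "twist": [[0, 0, 0], [0, 0, 0], [0, 0, 0], [0, 0, 0], [0, 0, 0], [0, 0, 0], [0, 0, 0], [0, 0, 0], [0, 0, 0], [0, 0, 0]], "fingers": [-1, -1, -1, -1, -1, -1, -1, -1, -1, -1]}}

```text
time: 22.78
position: [0.5612, 0.0039, 0.0826]
orientation: [[-0.144, 0.99, -0.005], [0.99, 0.144, 0.001], [0.002, -0.005, -1.0]]
contact_force: [0.1, -0.5, -4.5]
gripper_width: 0.0257
grasp_force: 60.0
```

```bash
python3 -c "
from plan import *
s=monitor.sense();R=np.array(s['orientation']);print(s['position'],s['contact_force'],s['moment'],R.T@s['moment'],s['gripper_width'])
w=grab('wrist');s=monitor.sense();print(s['moment'])"
```

```text
[0.56121782 0.00390649 0.08262986] [ 0.06859825 -0.45459539 -4.52740385] [-0.12626164 -0.08696047 -0.0113925 ] [-0.06783441 -0.13744041  0.01193911] 0.025723923029640487
[-0.17933218 -0.08936195  0.00300431]
```

Emit:
{"name": "apply_moves", "arguments": {"offset": [[0, 0, 15], [0, 0, 25], [0, 0, 25], [0, 0, 14], [0, 0, 7], [0, 0, 3.5], [0, 0, 0], [0, 0, 0], [0, 0, 0]], "twist": [[0, 0, 0], [0, 0, 0], [0, 0, 0], [0, 0, 0], [0, 0, 0], [0, 0, 0], [0, 0, 0], [0, 0, 0], [0, 0, 0]], "fingers": [-1, -1, -1, -1, -1, -1, -1, -1, -1]}}

```text
time: 23.58
position: [0.5627, 0.0038, -0.0049]
orientation: [[-0.144, 0.99, -0.002], [0.99, 0.144, 0.001], [0.001, -0.001, -1.0]]
contact_force: [-0.4, -0.4, -4.0]
gripper_width: 0.0253
grasp_force: 60.0
```

Emit:
{"name": "apply_moves", "arguments": {"offset": [[0, 0, 0], [0, 0, 0], [0, 0, 0], [0, 0, 0], [0, 0, 0], [0, 0, 0], [0, 0, 0], [0, 0, 0]], "twist": [[0, 0, 0], [0, 0, 0], [0, 0, 0], [0, 0, 0], [0, 0, 0], [0, 0, 0], [0, 0, 0], [0, 0, 0]], "fingers": [0.3, 0.3, 0.3, 0.3, 0.3, 0.3, 0.3, 0.3]}}

```text
time: 24.25
position: [0.5625, 0.0039, -0.005]
orientation: [[-0.144, 0.99, -0.002], [0.99, 0.144, 0.001], [0.001, -0.002, -1.0]]
contact_force: [0.1, 0.2, 0.0]
gripper_width: 0.0602
grasp_force: 0.0
```

Emit:
{"name": "apply_moves", "arguments": {"offset": [[-15, 0, 0], [-20, 0, 0], [-20, 0, 0], [-6, 0, 0.5], [0, 0, 0], [0, 0, 0]], "twist": [[0, 0, 0], [0, 0, 0], [0, 0, 0], [0, 0, 0], [0, 0, 0], [0, 0, 0]], "fingers": [0.3, 0.3, 0.3, 0.3, 0.3, 0.3]}}

```text
time: 24.75
position: [0.571, -0.0562, -0.0058]
orientation: [[-0.143, 0.99, -0.002], [0.99, 0.143, 0.001], [0.002, -0.002, -1.0]]
contact_force: [-0.1, -0.2, 0.3]
gripper_width: 0.0606
grasp_force: 0.0
```

Emit:
{"name": "apply_moves", "arguments": {"offset": [[0, 0, 0], [0, 0, 0], [0, 0, 0], [0, 0, 0], [0, 0, 0], [0, 0, 0], [0, 0, 0], [0, 0, 0]], "twist": [[0, 0, 0], [0, 0, 0], [0, 0, 0], [0, 0, 0], [0, 0, 0], [0, 0, 0], [0, 0, 0], [0, 0, 0]], "fingers": [-1, -1, -1, -1, -1, -1, -1, -1], "newtons": 60}}

```text
time: 25.42
position: [0.5712, -0.0562, -0.0056]
orientation: [[-0.144, 0.99, -0.002], [0.99, 0.144, 0.001], [0.002, -0.002, -1.0]]
contact_force: [0.6, 2.0, -0.0]
gripper_width: 0.0255
grasp_force: 60.0
```

Emit:
{"name": "apply_moves", "arguments": {"offset": [[0, 0, -2], [0, 0, -8], [0, 0, -20], [0, 0, -35], [0, 0, -35], [0, 0, -35], [0, 0, -35], [0, 0, -15], [0, 0, 0], [0, 0, 0]], "twist": [[0, 0, 0], [0, 0, 0], [0, 0, 0], [0, 0, 0], [0, 0, 0], [0, 0, 0], [0, 0, 0], [0, 0, 0], [0, 0, 0], [0, 0, 0]], "fingers": [-1, -1, -1, -1, -1, -1, -1, -1, -1, -1]}}

```text
time: 26.25
position: [0.572, -0.0569, 0.18]
orientation: [[-0.144, 0.99, -0.0], [0.99, 0.144, 0.0], [0.0, -0.0, -1.0]]
contact_force: [-0.2, -0.3, -5.9]
gripper_width: 0.0257
grasp_force: 60.0
```

```bash
python3 - <<'E'
from plan import *
from rackfit import W
from sim import sim
from sag import sag
r=np.load("rack.npy");R=Rz(np.degrees(r[2])+180,-26.93);T=W(r,164.,-55.,-5.6);n=-R[:,2]
np.savez("tgt2.npz",T=T,R=R)
s=monitor.sense();print(s["position"],s["contact_force"],s["moment"],s["gripper_width"],T)
plan(T+n*.08,R,16)
sag(h=.013,off=-.0186,angs=range(-8,20,4))
E
```

```text
[ 0.57011115 -0.05651872  0.17686567] [-0.04343345  0.06639786 -5.17224658] [-0.45929456 -0.20989267 -0.00601381] 0.02578475808574709 [0.60694013 0.18280625 0.10837189]
rows 16 offset [11.6, 11.4, -2.2] twist [-0.0198, -0.0252, -0.0817]
-8 cap 114 body 85 beyond 152
-4 cap 110 body 96 beyond 111
0 cap 53 body 105 beyond 108
4 cap 47 body 95 beyond 148
8 cap 45 body 83 beyond 167
12 cap 98 body 76 beyond 167
16 cap 159 body 81 beyond 167
```

Emit:
{"name": "apply_moves", "arguments": {"offset": [[11.6, 11.4, -2.2], [11.6, 11.4, -2.2], [11.6, 11.4, -2.2], [11.6, 11.4, -2.2], [11.6, 11.4, -2.2], [11.6, 11.4, -2.2], [11.6, 11.4, -2.2], [11.6, 11.4, -2.2]], "twist": [[-0.0198, -0.0252, -0.0817], [-0.0198, -0.0252, -0.0817], [-0.0198, -0.0252, -0.0817], [-0.0198, -0.0252, -0.0817], [-0.0198, -0.0252, -0.0817], [-0.0198, -0.0252, -0.0817], [-0.0198, -0.0252, -0.0817], [-0.0198, -0.0252, -0.0817]], "fingers": [-1, -1, -1, -1, -1, -1, -1, -1]}}

```text
time: 27.07
position: [0.6124, 0.0653, 0.1893]
orientation: [[-0.696, 0.683, 0.222], [0.68, 0.726, -0.104], [-0.232, 0.079, -0.97]]
contact_force: [1.1, 1.0, -4.4]
gripper_width: 0.0254
grasp_force: 60.0
```

Emit:
{"name": "apply_moves", "arguments": {"offset": [[11.6, 11.4, -2.2], [11.6, 11.4, -2.2], [11.6, 11.4, -2.2], [11.6, 11.4, -2.2], [11.6, 11.4, -2.2], [11.6, 11.4, -2.2], [11.6, 11.4, -2.2], [11.6, 11.4, -2.2], [0, 0, 0], [0, 0, 0]], "twist": [[-0.0198, -0.0252, -0.0817], [-0.0198, -0.0252, -0.0817], [-0.0198, -0.0252, -0.0817], [-0.0198, -0.0252, -0.0817], [-0.0198, -0.0252, -0.0817], [-0.0198, -0.0252, -0.0817], [-0.0198, -0.0252, -0.0817], [-0.0198, -0.0252, -0.0817], [0, 0, 0], [0, 0, 0]], "fingers": [-1, -1, -1, -1, -1, -1, -1, -1, -1, -1]}}

```text
time: 27.9
position: [0.5702, 0.1862, 0.1796]
orientation: [[-0.888, 0.091, 0.45], [0.081, 0.996, -0.042], [-0.452, -0.001, -0.892]]
contact_force: [0.1, -0.4, -4.5]
gripper_width: 0.0256
grasp_force: 60.0
```

Emit:
{"name": "apply_moves", "arguments": {"offset": [[0, 0, 0], [0, 0, 0], [0, 0, 0], [0, 0, 0]], "twist": [[0, 0, 0], [0, 0, 0], [0, 0, 0], [0, 0, 0]], "fingers": [-1, -1, -1, -1]}}

```text
time: 28.23
position: [0.5729, 0.1857, 0.183]
orientation: [[-0.886, 0.093, 0.454], [0.083, 0.996, -0.042], [-0.456, 0.0, -0.89]]
contact_force: [0.1, -0.1, -3.7]
gripper_width: 0.0256
grasp_force: 60.0
```

```bash
python3 - <<'E'
from plan import *
d=np.load("tgt2.npz"); n=-d["R"][:,2]; s=monitor.sense(); print(s["position"],s["contact_force"],s["gripper_width"])
plan(d["T"]+n*.08,d["R"],1); plan(d["T"],d["R"],4)
from sag import sag
sag(h=.013,off=-.0186,angs=range(-12,24,4))
E
```

```text
[0.57292967 0.18565214 0.18296014] [ 0.13529372 -0.07148974 -3.68689977] 0.02564634733716321
rows 1 offset [3.4, 0.3, 1.9] twist [-0.0003, 0.004, -0.0014]
rows 4 offset [0.9, 0.1, 20.5] twist [-0.0001, 0.001, -0.0004]
-12 cap 115 body 118 beyond 120
-8 cap 89 body 122 beyond 119
-4 cap 56 body 129 beyond 119
0 cap 28 body 138 beyond 119
4 cap 25 body 143 beyond 107
8 cap 27 body 137 beyond 91
12 cap 27 body 126 beyond 71
16 cap 32 body 114 beyond 64
20 cap 38 body 97 beyond 60
```

Emit:
{"name": "apply_moves", "arguments": {"offset": [[3.4, 0.3, 15], [0, 0, 20], [0, 0, 20], [0, 0, 12], [0, 0, 5], [0, 0, 0], [0, 0, 0], [0, 0, 0]], "twist": [[0, 0.004, -0.0014], [0, 0, 0], [0, 0, 0], [0, 0, 0], [0, 0, 0], [0, 0, 0], [0, 0, 0], [0, 0, 0]], "fingers": [-1, -1, -1, -1, -1, -1, -1, -1]}}

```text
time: 28.95
position: [0.6025, 0.184, 0.1185]
orientation: [[-0.887, 0.091, 0.452], [0.081, 0.996, -0.041], [-0.454, 0.0, -0.891]]
contact_force: [0.0, 0.1, -2.9]
gripper_width: 0.026
grasp_force: 60.0
```

```bash
python3 - <<'E'
from plan import *
d=np.load("tgt2.npz"); s=monitor.sense(); print(s["position"],s["contact_force"],np.array(s["orientation"]).T@s["moment"])
plan(d["T"],d["R"],1)
E
```

```text
[0.60252979 0.18395935 0.11846834] [ 0.04985427  0.13235847 -2.87261827] [-0.04763007  0.01296586  0.01963652]
rows 1 offset [0.6, -0.8, 11.0] twist [0.0007, 0.0015, 0.0009]
```

Emit:
{"name": "apply_moves", "arguments": {"offset": [[0.5, -0.8, 3], [0, 0, 2], [0, 0, 2], [0, 0, 0], [0, 0, 0]], "twist": [[0, 0, 0], [0, 0, 0], [0, 0, 0], [0, 0, 0], [0, 0, 0]], "fingers": [-1, -1, -1, -1, -1]}}

```text
time: 29.37
position: [0.6049, 0.1828, 0.1111]
orientation: [[-0.888, 0.09, 0.452], [0.081, 0.996, -0.041], [-0.453, -0.0, -0.891]]
contact_force: [-0.4, 0.7, -1.3]
gripper_width: 0.0255
grasp_force: 60.0
```

```bash
python3 - <<'E'
from stored import *
from plan import plan
d=np.load("tgt2.npz"); s=monitor.sense(); print(s["position"],s["contact_force"],np.array(s["orientation"]).T@s["moment"])
plan(d["T"],d["R"],1)
stored(-55,13)
E
```

```text
[0.60487768 0.18283901 0.11115799] [-0.38036277  1.00766535 -0.79919021] [-0.09662522  0.30658916  0.00836386]
rows 1 offset [-0.6, 0.2, 3.4] twist [0.0005, 0.0007, 0.0011]
scene [(-10, 56), (-7, 65), (-4, 73), (-1, 66), (2, 61), (5, 66), (8, 54), (11, 21), (14, 11), (17, 12), (20, 12), (23, 12), (26, 25), (29, 52), (32, 93), (35, 116), (38, 118), (41, 117), (44, 118), (47, 118), (50, 118), (53, 118), (56, 119), (59, 118), (62, 118), (65, 119), (68, 119), (71, 119), (74, 119), (77, 119), (80, 119), (83, 119), (86, 119), (89, 118), (92, 118), (95, 118), (98, 118), (101, 117), (104, 117), (107, 117), (110, 117), (113, 116), (116, 116), (119, 115), (122, 113), (125, 111), (128, 109), (131, 108), (134, 107), (137, 106), (140, 105), (143, 105), (146, 90), (149, 56), (152, 55), (155, 55), (158, 52), (161, 50), (164, 50), (167, 43), (170, 27), (173, 28), (176, 31), (179, 30), (182, 30), (185, 32), (188, 32), (191, 29), (194, 28), (197, 26), (200, 35), (203, 44), (206, 41), (209, 46), (212, 50), (215, 29), (218, 22), (221, 26), (224, 53)]
 y [(-85, 75), (-82, 74), (-79, 71), (-76, 64), (-73,
[... 595 characters left out ...]
4, 80), (107, 77), (110, 76), (113, 76), (116, 75), (119, 78), (122, 85), (125, 92), (128, 103), (131, 112), (134, 119), (137, 122), (140, 125), (143, 124), (146, 125), (149, 122), (152, 99), (155, 68), (158, 52), (161, 45), (164, 42), (167, 40), (170, 42), (173, 47), (176, 51), (179, 52), (182, 43), (185, 33), (188, 32), (191, 30), (194, 28), (197, 37), (200, 37), (203, 49), (206, 66), (209, 93), (212, 119), (215, 134), (218, 140), (221, 142), (224, 141)]
 y [(-85, 76), (-82, 72), (-79, 75), (-76, 88), (-73, 90), (-70, 90), (-67, 101), (-64, 110), (-61, 118), (-58, 118), (-55, 103), (-52, 90), (-49, 89), (-46, 88), (-43, 83), (-40, 82), (-37, 80), (-34, 77), (-31, 76), (-28, 75), (-25, 73)]
```

Emit:
{"name": "apply_moves", "arguments": {"offset": [[0, 0, 1.5], [0, 0, 1], [0, 0, 0], [0, 0, 0]], "twist": [[0, 0, 0], [0, 0, 0], [0, 0, 0], [0, 0, 0]], "fingers": [-1, -1, -1, -1]}}

```text
time: 29.9
position: [0.6061, 0.1828, 0.1093]
orientation: [[-0.888, 0.091, 0.452], [0.081, 0.996, -0.041], [-0.454, -0.0, -0.891]]
contact_force: [-5.0, 0.1, 7.2]
gripper_width: 0.0259
grasp_force: 60.0
```

```bash
python3 - <<'E'
from plan import *
d=np.load("tgt2.npz"); s=monitor.sense(); print(s["position"],s["contact_force"],np.array(s["orientation"]).T@s["moment"])
plan(d["T"],d["R"],1)
E
```

```text
[0.60612375 0.18280606 0.10933192] [-5.00826048  0.05905252  7.15343985] [0.04624467 0.81986448 0.02600284]
rows 1 offset [-0.3, 0.1, 1.2] twist [0.0005, 0.0009, 0.0011]
```

Emit:
{"name": "apply_moves", "arguments": {"offset": [[0, 0, 0], [0, 0, 0], [0, 0, 0], [0, 0, 0], [0, 0, 0], [0, 0, 0], [0, 0, 0], [0, 0, 0]], "twist": [[0, 0, 0], [0, 0, 0], [0, 0, 0], [0, 0, 0], [0, 0, 0], [0, 0, 0], [0, 0, 0], [0, 0, 0]], "fingers": [0.2, 0.2, 0.2, 0.2, 0.2, 0.2, 0.2, 0.2]}}

```text
time: 30.57
position: [0.6057, 0.1826, 0.1084]
orientation: [[-0.888, 0.091, 0.451], [0.081, 0.996, -0.041], [-0.453, -0.0, -0.892]]
contact_force: [-0.7, 0.2, -0.5]
gripper_width: 0.0562
grasp_force: 0.0
```

Emit:
{"name": "apply_moves", "arguments": {"offset": [[0, 0, -8], [0, 0, -20], [0, 0, -35], [0, 0, -35], [0, 0, -35], [0, 0, -15], [0, 0, 0], [0, 0, 0]], "twist": [[0, 0, 0], [0, 0, 0], [0, 0, 0], [0, 0, 0], [0, 0, 0], [0, 0, 0], [0, 0, 0], [0, 0, 0]], "fingers": [0.2, 0.2, 0.2, 0.2, 0.2, 0.2, 0.2, 0.2]}}

```text
time: 31.23
position: [0.5394, 0.1892, 0.242]
orientation: [[-0.887, 0.09, 0.454], [0.081, 0.996, -0.04], [-0.455, 0.001, -0.89]]
contact_force: [0.1, 0.8, -1.1]
gripper_width: 0.0555
grasp_force: 0.0
```

```bash
python3 - <<'E'
from h import *
s=monitor.sense();print(s["position"],s["contact_force"],s["gripper_width"],s["time"])
a=cv2.resize(crop(grab("scene"),150,130,200,200,1),(400,400),interpolation=cv2.INTER_CUBIC)
w=cv2.resize(grab("wrist")["img"][:,:,::-1],(400,300))
t=crop(grab("top"),110,130,200,150,2)
o=np.zeros((600,800,3),np.uint8);o[:400,:400]=a;o[:300,400:]=w;o[300:600,400:]=t;cv2.imwrite("pics/fin.png",o)
E
```

```text
[0.53937056 0.18919212 0.24199008] [ 0.12907535  0.84712678 -1.06334887] 0.05554171163084997 31.2333
```

View pics/fin.png

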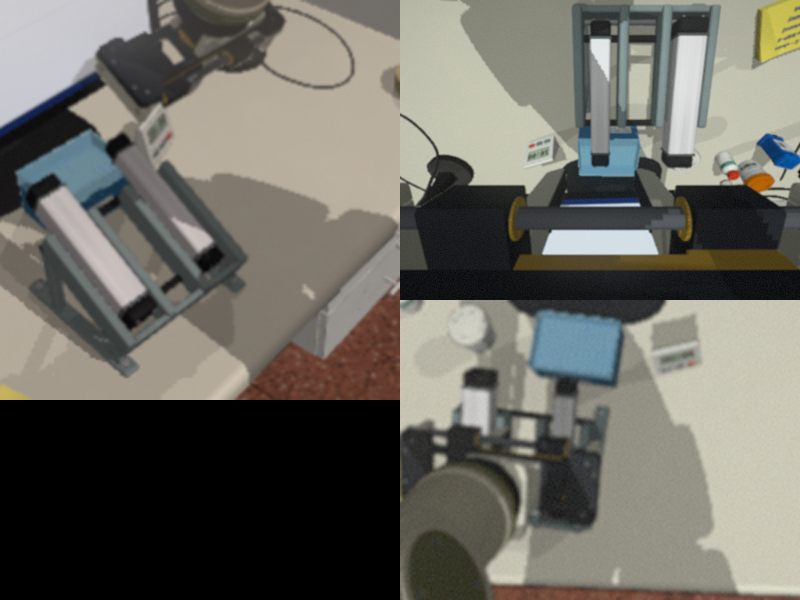

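The last picture shows both housings lying in their bays. In the scene crop the thick one's low end is at about (140,305) and the slim one's at about (210,258). The gripper is clear and the bystanders have not moved.

```bash
python3 -c "
from workcell import order
print(order.sign_off())"
```

```text
the job is handed in; nothing more can be done
None
```

I stored both housings heavy end down, the thick one in the left bay and then the slim one in the right bay, without touching the timer, cup or tape, and handed the job in at about 31 s; no verdict came back. The fingertips proved about 33 mm shorter than stated, so the first grasp closed on air above the thick housing without moving it.

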